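# Load the drilling fixture with handle blanks

## Robot

A 7-joint arm with a two-finger parallel gripper is mounted at the origin on the work surface. World frame = base frame: x ahead of the robot, y to its left, z up, the work surface at z = 0. Lengths are in m, angles in degrees, forces in N, time in s.
With the tool pointing down it reaches from about 0.4 to 0.85 m from the base axis. Payload 10.4 kg.
Tool frame: the origin (TCP) lies at the very end of the fingers, on their centre line; the grasp point (between the pads) lies 19 mm behind it; z points along the fingers, y is the direction in which the jaws open and shut (so a half turn about z gives the same grasp; the last joint's range is limited). The gripper opens to 85 mm and grips with 20 to 120 N. Pads are 22 mm wide; open, the fingers measure 114 mm over their backs; the gripper's body (76 mm by 85 mm) begins 54 mm behind the grasp point. The pads swing forward as they close: fully open they stand 13 mm farther back than shut.
Start: joints at [73.533, 19.034, -3.707, 83.658, 1.238, 77.344, -5.071], TCP at [0.164, -0.603, 0.231] pointing down, gripper open.
Joint ranges: [-148.97, 148.97], [-28.65, 121.19], [-84.17, 76.75], [9.2, 138.47], [-72.65, 252.65], [3.7, 117.97], [-149.18, 149.18]. Speed limits (degrees/s): [127.2, 127.2, 159.86, 159.86, 180, 180, 180].

## Interface

Orientations are given as a 3x3 rotation matrix whose columns are the frame's x, y, z axes.
In Python, from cell import r gives the robot as it stands. Calls block until the motion is done:
- r.move_pose(position, orientation): joint-space move of the TCP to a pose.
- r.line_to(position, rot=None, feed=0.15, until_force=None): straight line of the TCP; rot=None keeps the orientation; feed is the mean speed in m/s. With until_force (N) it stops when the force on the tool has changed by that much, and returns True; else False.
- r.set_joints(angles): joint-space move.
- r.gripper_open() and r.gripper_close(grip_force=None): open the fingers fully, or close them until they stop; grip_force is the grip in N (None keeps the last).
- r.sleep(seconds).
- r.inverse_kinematics(position, orientation): joint angles nearest the present ones, or None.
- r.observe(): the state.
- r.capture(name): name is "scene" or "side" or "wrist"; returns a dict with "pixels" (384x512x3 uint8, red, green, blue), "z_map" (384x512 float32, m along the optical axis (not along the pixel's ray), 0 where there is no reading), "camera_matrix" (3x3 intrinsics, pixels), "D" ([k1, k2, p1, p2, k3] as OpenCV has them; the pictures are not rectified), "R" (3x3) and "t" (3): a world point X has camera coordinates R X + t; the wrist camera has in their place "mount" (4x4, takes a point from camera to tool coordinates, whose origin is the TCP and whose axes are the flange's). Camera axes: x right, y down, z forward; pixel columns grow to the right and rows downward; lengths in m; the calibration is good to about 2 mm. A picture is of the moment at which its call begins: read the wrist's pose just before it.
A pose or a line that the arm cannot do raises r.Unreachable and nothing moves.
- r.finish_job(): hands the job in, once; it reports no verdict.
Trained networks look in a picture, given as the dict that the camera call returned (one of the last four; its "shot" number tells which), for a name from the list of things; names that differ only in an ending like _2 or _b are one class to them, and where a whole thing is asked for, a point or a joint stands for the part that bears it (a point fixed in the world has none). Each returns a list of dicts, best first, with "score" (0 to 1); they miss things now and then, are a little off and sometimes report something else, mostly with a low value. They report only what shows in the picture. A call takes as long as a camera call. They do not tell look-alikes from the thing itself.
- r.look_for(picture, target): "rect" ([left, top, width, height] in pixels, round what is visible of it).
The state is a dict: "t": time; "qpos": joint angles; "qvel": joint speeds; "effort": joint torques, N m; "tool_pos": TCP position; "tool_rot": TCP orientation; "ft_force": force on the tool from outside, world axes, zero at the start; "wrist_torque": the same for the moment, N m; "width": finger opening in m.
Only numpy, scipy, OpenCV 4.12 (cv2) and the standard library are available. Lean on these libraries where they do the work, as an engineer would, in place of code of your own. Each camera call takes 0.05 s, during which the arm holds its last target.

## Task

Get the drilling fixture ready: first prove it with its pull gauge, drawing the yellow tab out until its pointer stands on the red mark, keeping it there for a good second and letting it go back home. Then draw every handle blank out of the covered rack and press each one, centred lengthwise, down into a clip of its own, any clip, keeping it down until the sprung jaws have closed over it, only then letting go. Also put every dark offcut lying about, one may be on the rack, into the blue scrap tray, at any time, and leave the other things where they are.

Things in the scene. Friction and masses are not known exactly. Their poses are not given: they have to be found in the camera images.
- rack: covered wooden rack, fixed on the bench: 80 mm deep (x) plus a 12 mm back wall, 298 mm wide (y), 54 mm high; origin under the centre of the 80 mm block. In its front face (x = -40 mm, facing -x) three openings 46 mm wide and high at y = -86, 0, 86 mm, floor = bench top. About 60 mm of each blank is inside, so draw it 75 mm along the rack's -x before lifting
- blank1_c (a point): square handle blank, pale laminated wood with blue tape bands, 170 x 36 x 36 mm, 0.11 kg, lying flat; the point is its centre, x along its length. Starts in an opening of the rack, its centre about 25 mm in front of the rack's front face. Either end first and any side up will do. Two or three blanks are there; a missing one reads None
- blank2_c (a point): square handle blank, pale laminated wood with blue tape bands, 170 x 36 x 36 mm, 0.11 kg, lying flat; the point is its centre, x along its length. Starts in an opening of the rack, its centre about 25 mm in front of the rack's front face. Either end first and any side up will do. Two or three blanks are there; a missing one reads None
- blank3_c (a point): square handle blank, pale laminated wood with blue tape bands, 170 x 36 x 36 mm, 0.11 kg, lying flat; the point is its centre, x along its length. Starts in an opening of the rack, its centre about 25 mm in front of the rack's front face. Either end first and any side up will do. Two or three blanks are there; a missing one reads None
- clip1 (a point): clip 1 of the aluminium drilling fixture: centre of a clasped blank, 49 mm above the bench; x along it, y across, z up. A blank pressed straight down spreads the jaws (10 to 25 N), then a sprung black pad pushes it up with about 5 N (pad top 36 mm above bench when free, 31 under a clasped blank, 25 at its stop). With the blank's centre 2 to 4 mm below this point the jaws close over it in about 0.5 s; let go earlier and it stays up, not clasped
- jaw1l (a joint): sprung orange jaw of clip 1 on its +y side: m it is spread outward; 0 empty, 0.001 when closed over a blank, 0.006 or more while a blank holds it spread
- jaw1r (a joint): sprung orange jaw of clip 1 on its -y side: m it is spread outward; 0 empty, 0.001 when closed over a blank, 0.006 or more while a blank holds it spread
- clip2 (a point): clip 2 of the aluminium drilling fixture: as clip 1. Each jaw has two orange prongs, at x = 50..75 and -50..-75 mm (the middle 100 mm is open, for fingers), up to 92 mm above the bench, with sloping lead-ins 48 mm apart at the top and lips that close over the blank's top edges, 67 mm above the bench. The plate below is 12 mm thick
- jaw2l (a joint): sprung orange jaw of clip 2 on its +y side: m it is spread outward; 0 empty, 0.001 when closed over a blank, 0.006 or more while a blank holds it spread
- jaw2r (a joint): sprung orange jaw of clip 2 on its -y side: m it is spread outward; 0 empty, 0.001 when closed over a blank, 0.006 or more while a blank holds it spread
- clip3 (a point): clip 3 of the aluminium drilling fixture: centre of a clasped blank, 49 mm above the bench; x along it, y across, z up. This clip is like clips 1 and 2; they are read together. The fixture is fixed to the bench
- jaw3l (a joint): sprung orange jaw of clip 3 on its +y side: m it is spread outward; 0 empty, 0.001 when closed over a blank, 0.006 or more while a blank holds it spread
- jaw3r (a joint): sprung orange jaw of clip 3 on its -y side: m it is spread outward; 0 empty, 0.001 when closed over a blank, 0.006 or more while a blank holds it spread
- gauge (a joint): sprung pull gauge on the fixture: m that its yellow tab is drawn out, 0 home, stop at 0.095; the pull is 3 N at home and 150 N/m more (about 12 N at 0.06); it springs back when let go
- tab (a point): grasp point in the gauge's upright yellow tab, 70 mm above the bench; tab 12 mm thick (x), 46 mm wide (y), top at 92 mm; drawn out along this point's -x. At home a grey housing 54 mm high begins 75 mm from it at +x, with a steel rod between, 36 mm high. The yellow pointer juts from the tab to +y over a white scale, at the tab's x
- mark (a point): the red marker on the white scale, same axes as the tab: the pointer is on the mark when the tab point and this point have the same x in these axes; it stands 40 to 75 mm (along -x) from the pointer's home and does not move
- tray: blue open scrap tray, fixed: 160 x 170 mm, 55 mm high, walls 5 mm; origin under its centre, on the bench
- offcut1_c (a point): dark wooden offcut with a red band, 70 x 36 x 36 mm, 0.06 kg, on the bench between rack and fixture; the point is its centre, x along its length. Two or three offcuts are there; a missing one reads None
- offcut2_c (a point): dark wooden offcut with a red band, 70 x 36 x 36 mm, 0.06 kg, on the bench between rack and fixture; the point is its centre, x along its length. Two or three offcuts are there; a missing one reads None
- offcut3_c (a point): dark wooden offcut with a red band, 70 x 36 x 36 mm, 0.06 kg, on the rack's cover; the point is its centre, x along its length. Two or three offcuts are there; a missing one reads None
- glue: bystander, loose, to be left alone: yellow glue bottle 160 mm high, 60 mm wide; origin at its underside
- tape: bystander, loose, to be left alone: roll of blue tape 90 mm wide, 25 mm high; origin at its underside
- lamring: bystander, loose, to be left alone: pale wooden ring 84 mm wide, 45 mm high; origin at its underside
- pot: bystander, loose, to be left alone: white plastic cup 72 mm wide, 80 mm high; origin at its underside
Things that resemble listed ones, but are neither listed nor needed, are in the scene too. Leave any orange look-alike of the part that bears blank2_c alone. What is shaped like the part that bears offcut3_c but orange or purple is not meant.

How it is judged:
By the outcome, as a careful person would: the job done as asked, in the order asked, and still so for the second after the job is handed in, with the robot touching nothing.
Of blank1, blank2, blank3 only 2 to 3 are there at a start; the rules pass over those that are not, and their reading is None.
Of offcut1, offcut2, offcut3 only 2 to 3 are there at a start; the rules pass over those that are not, and their reading is None.
At some moment in a run one of offcut1, offcut2 may be knocked a few centimetres aside while the robot is not near it.
Once in a run the grip may slacken for a moment while it holds something.
It also fails if it takes over 210 s, if anything falls off the work surface, if the arm or the gripper's body presses on something with over 40 N, if the wrist force passes 120 N, or if a joint passes its speed limit or range.

## Working session

There is one attempt and no reset: what is moved stays moved. The work goes in short steps, each a Python script; the robot and the scene stay as the last script left them, time stands still between calls to the robot, and variables do not carry over. Pictures are saved under pics/ and viewed, and the job is handed in when it is done.

```bash
ls; mkdir -p pics
python3 - <<'E'
from cell import r
import cv2
o=r.observe(); print({k:o[k] for k in('t','tool_pos','tool_rot','width','ft_force')})
for n in('scene','side','wrist'):
    p=r.capture(n)
    cv2.imwrite(f'pics/{n}0.png',cv2.resize(p['pixels'][:,:,::-1],(800,600),interpolation=cv2.INTER_CUBIC))
    print(n,p['camera_matrix'],p['D'],p.get('R'),p.get('t'),p.get('mount'))
E
```

```text
pics
{'t': 0.0, 'tool_pos': array([ 0.16342505, -0.6028613 ,  0.23050691]), 'tool_rot': array([[ 9.65157549e-01,  2.61669010e-01, -4.83908372e-04],
       [ 2.61669436e-01, -9.65156573e-01,  1.37726505e-03],
       [-1.06659764e-04, -1.45590179e-03, -9.99998934e-01]]), 'width': 0.08526657560082647, 'ft_force': array([ 0.47464077,  0.35388511, -1.05455919])}
scene [[347.78632331   0.         256.06619779]
 [  0.         347.78632331 189.35836301]
 [  0.           0.           1.        ]] [-0.10652435  0.          0.          0.          0.        ] [[-0.86580067  0.50019707 -0.01385935]
 [ 0.35739895  0.59876891 -0.71675783]
 [-0.35022162 -0.62552273 -0.69718444]] [ 0.42310135 -0.15870404  1.53280743] None
side [[397.21216421   0.         253.18650184]
 [  0.         397.21216421 190.51426927]
 [  0.           0.           1.        ]] [-0.00782546  0.          0.          0.          0.        ] [[ 0.99232143 -0.12324263  0.01046113]
 [-0.05825088 -0.54027876 -0.83946751]
 [ 0.10911011  0.83241222 -0.54330919]] [-0.50721332  0.11877518  1.05665376] None
wrist [[290.74080265   0.         254.17629839]
 [  0.         290.74080265 190.9791533 ]
 [  0.           0.           1.        ]] [-0.05378373  0.          0.          0.          0.        ] None None [[-9.74943099e-04 -9.52952121e-01 -3.03119292e-01  7.65698024e-02]
 [ 9.99999466e-01 -8.25543893e-04 -6.21005592e-04  4.55632751e-04]
 [ 3.41550316e-04 -3.03119736e-01  9.52952417e-01 -1.43195897e-01]
 [ 0.00000000e+00  0.00000000e+00  0.00000000e+00  1.00000000e+00]]
```

View pics/scene0.png

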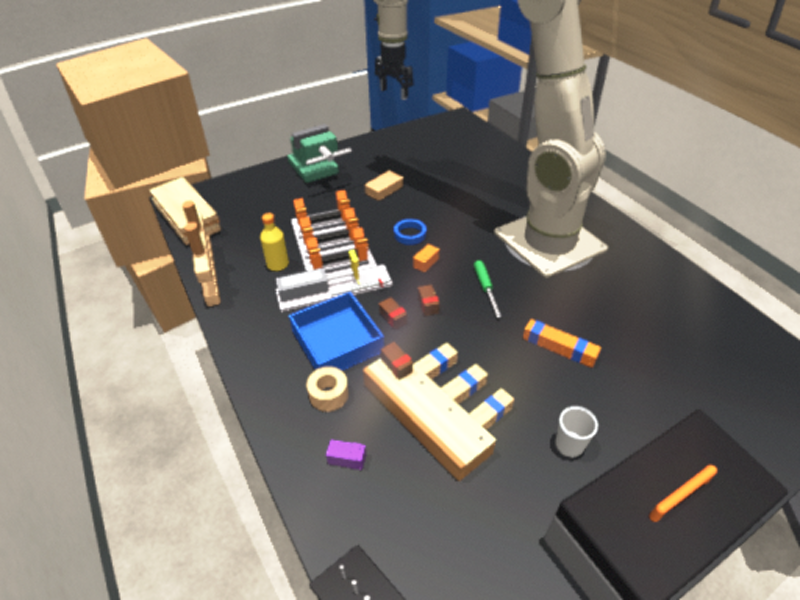

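View pics/side0.png

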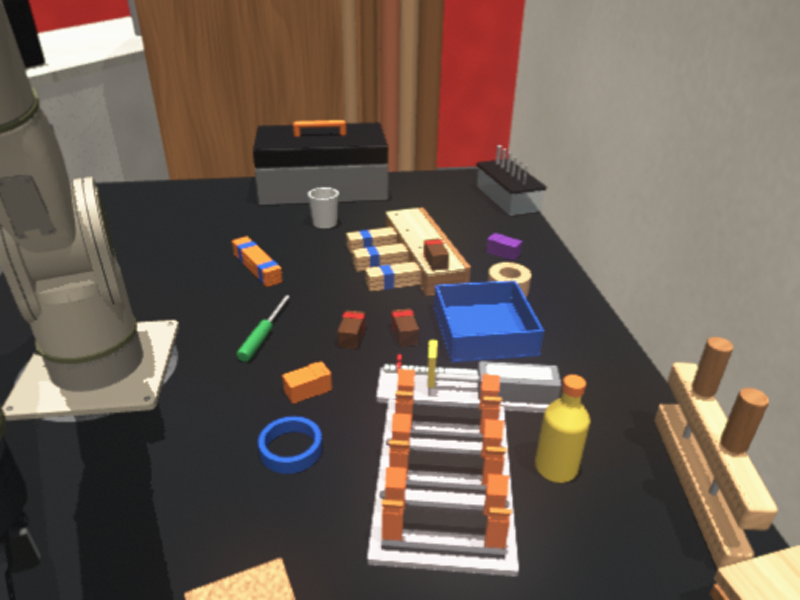

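View pics/wrist0.png

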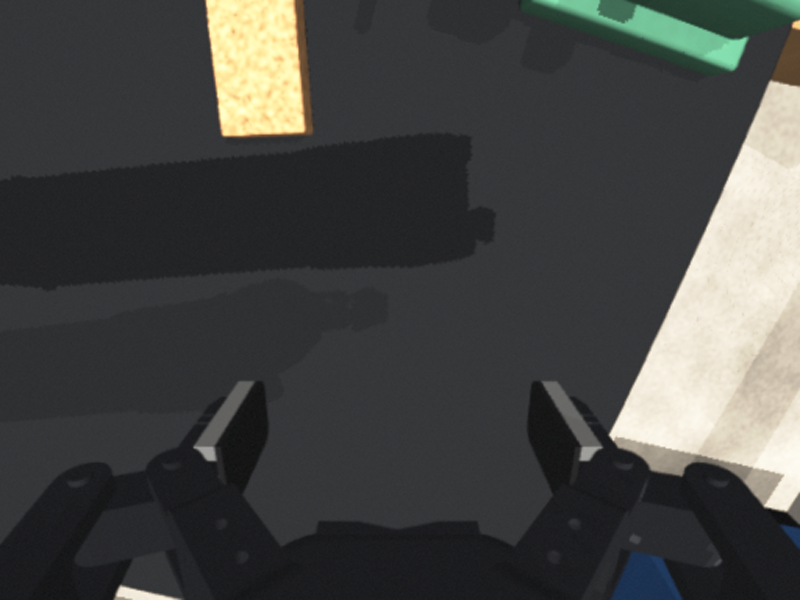

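Scene (800x600 view): three pale, blue-banded blanks in the rack at (436,360), (465,382), (492,408). Dark offcuts with a red band are at (392,310), (428,297), and on the rack at (397,357). The look-alikes to leave are the orange banded bar (562,342), the orange block (427,257), the purple block (346,454) and the cork block (384,184). Next I'll make a metric top-down map from both depth cameras.

```bash
cat > h.py <<'E'
from cell import r
import numpy as np, cv2
def cloud(p,pose=None):
    z=p['z_map']; h,w=z.shape
    uv=np.stack(np.meshgrid(np.arange(w),np.arange(h)),-1).reshape(-1,1,2).astype(np.float64)
    n=cv2.undistortPoints(uv,p['camera_matrix'],np.array(p['D'],float)).reshape(h,w,2)
    c=np.dstack([n[...,0]*z,n[...,1]*z,z]).astype(float)
    if 'R' in p and p.get('R') is not None:
        X=(c-p['t'])@p['R']
    else:
        M=p['mount']; t=c@M[:3,:3].T+M[:3,3]
        X=t@pose[1].T+pose[0]
    X[z<=0]=np.nan
    return X
def shot(n):
    o=r.observe(); p=r.capture(n)
    return p,cloud(p,(o['tool_pos'],o['tool_rot']))
def topmap(items,x0,x1,y0,y1,res=0.002,zmax=0.3,scale=1):
    W=int((y1-y0)/res);H=int((x1-x0)/res)
    img=np.zeros((H,W,3),np.uint8);hm=np.full((H,W),-1.)
    for p,X in items:
        P=X.reshape(-1,3);C=p['pixels'].reshape(-1,3)
        m=np.isfinite(P[:,0])&(P[:,2]<zmax)
        P=P[m];C=C[m]
        o=np.argsort(P[:,2]);P=P[o];C=C[o]
        i=((x1-P[:,0])/res).astype(int);j=((y1-P[:,1])/res).astype(int)
        k=(i>=0)&(i<H)&(j>=0)&(j<W)
        i,j,P,C=i[k],j[k],P[k],C[k]
        b=P[:,2]>hm[i,j]-0.003
        img[i[b],j[b]]=C[b];hm[i[b],j[b]]=P[b,2]
    return img,hm
def save(name,img,size=None):
    if size: img=cv2.resize(img,size,interpolation=cv2.INTER_NEAREST)
    cv2.imwrite('pics/'+name,img[:,:,::-1])
E
python3 - <<'E'
from h import *
import pickle
it=[shot('scene'),shot('side')]
pickle.dump(it,open('it.pkl','wb'))
img,hm=topmap(it,0.2,0.95,-0.55,0.45,0.0025)
save('top0.png',img,(800,600))
for n,X in zip('ab',it):
    P=X[1].reshape(-1,3)
    print(np.nanpercentile(P[(abs(P[:,2])<.02)][:,2],[10,50,90]))
for i,(nm,s) in enumerate(zip(('scene','side'),it)):
  for t in ('rack','tray','tab','gauge','blank1_c','offcut1_c','clip1','jaw1l','glue','tape','lamring','pot'):
    d=r.look_for(s[0],t)
    print(nm,t,[(round(e['score'],2),[int(v) for v in e['rect']]) for e in d[:8]])
E
```

```text
[-0.00365134 -0.00077     0.00314109]
[-0.00216977 -0.00026361  0.01045009]
scene rack [(0.69, [233, 233, 85, 74]), (0.61, [356, 258, 26, 33])]
scene tray [(0.6, [185, 187, 60, 51]), (0.6, [177, 119, 72, 80])]
scene tab [(0.69, [209, 160, 22, 20])]
scene gauge [(0.51, [210, 160, 20, 14])]
scene blank1_c [(0.86, [265, 223, 26, 20])]
scene offcut1_c [(0.5, [272, 184, 9, 15])]
scene clip1 [(0.64, [174, 121, 74, 75]), (0.53, [269, 184, 8, 19])]
scene jaw1l [(0.51, [187, 129, 37, 19]), (0.5, [202, 152, 31, 20])]
scene glue [(0.83, [166, 136, 19, 33])]
scene tape [(0.72, [252, 139, 20, 18]), (0.32, [242, 186, 17, 21])]
scene lamring [(0.87, [198, 237, 25, 27])]
scene pot [(0.94, [355, 260, 28, 31])]
side rack [(0.65, [246, 133, 55, 54])]
side tray [(0.94, [277, 182, 71, 47])]
side tab [(0.69, [238, 220, 122, 147]), (0.59, [277, 215, 29, 32])]
side gauge [(0.8, [271, 218, 32, 27])]
side blank1_c [(0.67, [236, 169, 34, 15])]
side offcut1_c [(0.53, [216, 200, 17, 20])]
side clip1 [(0.59, [237, 218, 125, 148])]
side jaw1l [(0.79, [248, 300, 75, 32])]
side glue [(0.83, [343, 238, 32, 68]), (0.65, [237, 221, 119, 147])]
side tape [(0.59, [164, 267, 39, 35]), (0.32, [273, 217, 32, 25])]
side lamring [(0.81, [315, 168, 27, 19])]
side pot [(0.94, [201, 120, 16, 22])]
```

View pics/top0.png

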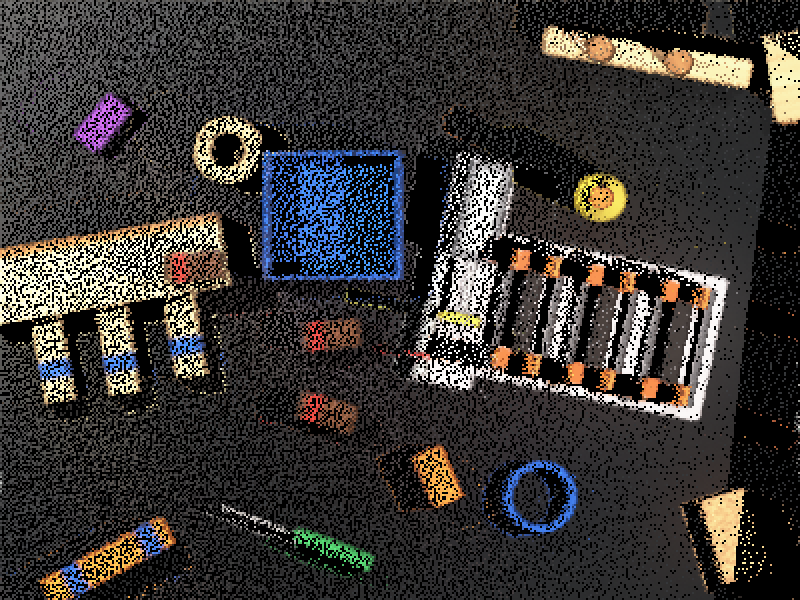

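The top-down map (1.25 mm/px, x up, y left) is clean. The tray is at (333,215), the gauge tab at (458,320) and the clips at about (527,311), (601,326) and (676,342). Offcuts are at (330,333), (328,411) and on the rack at (196,268). Now I'll fit the poses numerically.

```bash
cat > fit.py <<'E'
from h import *
import pickle
def pts(it,m_fn):
    out=[];col=[]
    for p,X in it:
        P=X.reshape(-1,3);C=p['pixels'].reshape(-1,3).astype(int)
        m=np.isfinite(P[:,0]);P=P[m];C=C[m]
        m=m_fn(P,C);out.append(P[m]);col.append(C[m])
    return out,col
def box(P,x0,x1,y0,y1,z0,z1): return (P[:,0]>x0)&(P[:,0]<x1)&(P[:,1]>y0)&(P[:,1]<y1)&(P[:,2]>z0)&(P[:,2]<z1)
def rect(P):
    (c,s,a)=cv2.minAreaRect(P[:,:2].astype(np.float32)*1000)
    bp=cv2.boxPoints((c,s,a)); e=[bp[1]-bp[0],bp[2]-bp[1]]
    l=e[np.argmax([np.linalg.norm(v) for v in e])]
    yaw=np.degrees(np.arctan2(l[1],l[0]))
    return np.round(np.array(c),1),np.round(sorted(s),1),round((yaw+90)%180-90,1)
def W(u,v): return 0.95-v*0.00125,0.45-u*0.00125
E
python3 - <<'E'
from fit import *
it=pickle.load(open('it.pkl','rb'))
img,hm=topmap(it,0.45,0.85,0.1,0.6,0.0025); save('topr.png',img,(800,640)[:2] if 0 else (750,600))
def rep(name,b,z,cf=lambda C:np.ones(len(C),bool)):
    P,C=pts(it,lambda P,C:box(P,*b,*z)&cf(C))
    for k,p in zip(('sc','sd'),P):
        if len(p)>15: print(name,k,len(p),rect(p),'zmed',np.round(np.median(p[:,2])*1000,1), 'med',np.round(np.median(p[:,:2],0)*1000,1))
def around(u,v,d): x,y=W(u,v); return (x-d,x+d,y-d,y+d)
dark=lambda C:(C.max(1)<140)
rep('off1',around(330,333,.055),(.026,.05))
rep('off2',around(328,411,.055),(.026,.05))
rep('off3',around(196,268,.055),(.076,.1))
rep('tray',(.59,.77,-.07,.135),(.045,.065),lambda C:C[:,2]>C[:,0]+40)
rep('racktop',(.5,.72,.14,.6),(.046,.062))
rep('tabtop',around(458,320,.05),(.08,.1),lambda C:(C[:,0]>120)&(C[:,2]<C[:,0]*.6))
rep('tab',around(458,320,.06),(.058,.1),lambda C:(C[:,0]>120)&(C[:,1]>100)&(C[:,2]<C[:,0]*.6))
rep('mark',(.4,.56,-.2,-.02),(.012,.1),lambda C:(C[:,0]>110)&(C[:,1]<C[:,0]*.45)&(C[:,2]<C[:,0]*.45))
for n,(u,v) in dict(b1=(187,335),b2=(118,350),b3=(52,362)).items():
    rep(n,around(u,v,.05),(.028,.046))
for i,(u,v) in enumerate([(520,260),(553,267),(597,275),(622,280),(668,290),(702,296),(500,355),(533,364),(575,372),(608,378),(650,388),(683,393)]):
    rep('prong%d'%i,around(u,v,.018),(.084,.1))
rep('plate',(.4,.67,-.47,-.15),(.004,.02),lambda C:C.min(1)>150)
E
```

```text
off1 sc 161 (array([530.7,  37.9]), array([37.4, 74.8]), np.float32(-83.5)) zmed 34.0 med [531.8  41.5]
off1 sd 225 (array([532.2,  35.7]), array([36.8, 73.1]), np.float32(-84.5)) zmed 35.2 med [531.   28.6]
off2 sc 140 (array([433.6,  44.5]), array([37.1, 74.6]), np.float32(73.1)) zmed 34.1 med [435.5  46. ]
off2 sd 226 (array([435.6,  40.2]), array([36.2, 74.6]), np.float32(73.6)) zmed 35.2 med [434.8  33.9]
off3 sc 229 (array([617.7, 208.8]), array([37. , 73.1]), np.float32(-82.6)) zmed 88.5 med [617.9 213.7]
off3 sd 183 (array([617.7, 204.9]), array([37.1, 76.1]), np.float32(-85.6)) zmed 88.8 med [616.4 195.8]
tray sc 348 (array([679.6,  35.5]), array([162.2, 173.1]), np.float32(-90.0)) zmed 51.7 med [684.1  47.6]
tray sd 564 (array([681.4,  32.7]), array([160.7, 174.7]), np.float32(-89.8)) zmed 51.7 med [682.    2.5]
racktop sc 2201 (array([613.5, 319.2]), array([ 94.5, 299.4]), np.float32(-80.5)) zmed 52.9 med [614.8 350.5]
racktop sd 948 (array([614.1, 317.9]), array([ 94.9, 307.7]), np.float32(-80.3)) zmed 53.4 med [606.5 323.9]
tabtop sc 40 (array([ 537.9, -139.5]), array([2
[... 1819 characters left out ...]
at32(-12.0)) zmed 89.9 med [ 493.5 -221.5]
prong8 sd 57 (array([ 484.1, -267.8]), array([ 8.8, 23.7]), np.float32(-10.8)) zmed 88.3 med [ 485.  -267.7]
prong9 sd 41 (array([ 474.8, -315.3]), array([ 6.8, 24.2]), np.float32(-5.7)) zmed 90.0 med [ 474.9 -314.3]
prong10 sd 70 (array([ 465.5, -359.1]), array([10.6, 23.9]), np.float32(-15.1)) zmed 88.4 med [ 465.1 -360.6]
prong11 sd 46 (array([ 454.9, -407.6]), array([ 5.2, 23.7]), np.float32(-14.5)) zmed 89.8 med [ 454.8 -407.3]
plate sc 420 (array([ 541.2, -292.6]), array([179.8, 303.5]), np.float32(78.6)) zmed 11.6 med [ 562.  -270.2]
plate sd 2696 (array([ 548. , -293.4]), array([189.6, 307.7]), np.float32(78.1)) zmed 11.5 med [ 531.2 -351.8]
```

View pics/topr.png

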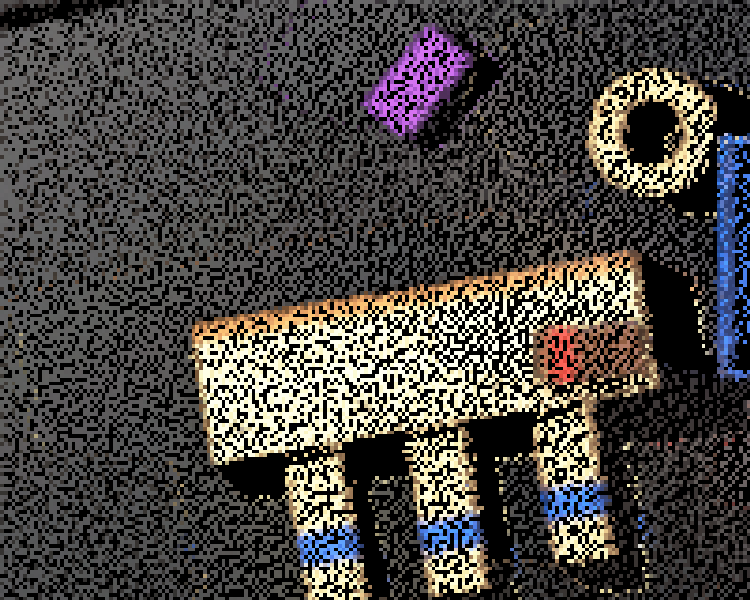

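```bash
cat >> h.py <<'E'
def R(yaw):
    c,s=np.cos(np.radians(yaw)),np.sin(np.radians(yaw))
    return np.array([[c,s,0],[s,-c,0],[0,0,-1.]])
E
python3 - <<'E'
from h import *
def t(n,p,yaws):
    for y in yaws:
        q=r.inverse_kinematics(p,R(y)); print(n,y,None if q is None else np.round(q,0))
t('tab',[.548,-.135,.06],(78,-102)); t('tabout',[.47,-.12,.06],(78,-102))
for z in(.03,.2):
  t('clip1',[.56,-.209,z],(-12,168)); t('clip3',[.52,-.396,z],(-12,168))
t('b1',[.54,.22,.004],(9.6,-170.4)); t('b3',[.51,.385,.15],(9.6,-170.4))
t('off1',[.531,.037,.01],(6,-174)); t('off2',[.434,.042,.01],(-17,163)); t('off3',[.617,.206,.07],(6,-174)); t('tray',[.68,.035,.05],(0,90,-90))
E
```

```text
tab 78 [ 39.  25. -35. 102.  17.  58. -15.]
tab -102 [ 63.  42. -71. 101.  43.  69. 147.]
tabout 78 [ 43.  15. -37. 113.  11.  55. -12.]
tabout -102 [ 74.  37. -79. 112.  40.  66. 146.]
clip1 -12 [ 34.  28. -22.  98.  13.  56. -95.]
clip1 168 [ 44.  31. -36.  98.  21.  58.  79.]
clip3 -12 [ 42.  33. -12.  90.   7.  58. -74.]
clip3 168 [ 57.  36. -32.  89.  21.  61.  97.]
clip1 -12 [ 36.  19. -25.  89.   8.  74. -92.]
clip1 168 [ 47.  21. -38.  89.  13.  75.  85.]
clip3 -12 [ 43.  24. -13.  81.   5.  76. -72.]
clip3 168 [ 58.  27. -34.  80.  15.  77. 101.]
b1 9.6 [   3.   32.  -37.  101.   23.   55. -124.]
b1 -170.4 [ 14.  38. -52. 100.  35.  59.  49.]
b3 9.6 [ -38.   24.   -4.   87.    2.   69. -123.]
b3 -170.4 [  6.  44. -72.  85.  42.  81.  32.]
off1 6 [  33.   31.  -50.  108.   28.   55. -114.]
off1 -174 [ 41.  37. -61. 108.  38.  59.  60.]
off2 -17 [  33.   17.  -48.  122.   17.   48. -132.]
off2 163 [ 41.  21. -57. 121.  23.  50.  43.]
off3 6 [  10.   38.  -46.   87.   28.   67. -125.]
off3 -174 [ 16.  41. -55.  87.  35.  70.  51.]
tray 0 [  23.   42.  -44.   83.   30.   67. -115.]
tray 90 [ 22.  41. -41.  83.  28.  67. -24.]
tray -90 [ 36.  57. -72.  82.  54.  79. 143.]
```

Run:
```python
from fit import *
r.move_pose([.53,-.2,.30],R(78))
s=shot('wrist'); pickle.dump(s,open('w1.pkl','wb'))
save('w1.png',s[0]['pixels'],(800,600))
img,hm=topmap([s],0.4,0.7,-.5,-.05,0.0015); save('w1t.png',img,(800,534))
print(r.observe()['t'], r.observe()['tool_pos'])
for t in('tab','gauge','mark','clip1','jaw1l'):
    try: print(t,[(round(e['score'],2),[int(v) for v in e['rect']]) for e in r.look_for(s[0],t)])
    except Exception as e: print(t,e)
```

```text
3.4833 [ 0.52950521 -0.20146948  0.29969061]
tab [(0.57, [253, 64, 63, 52]), (0.24, [356, 170, 87, 75])]
gauge [(0.89, [254, 69, 61, 50]), (0.49, [194, 55, 219, 254])]
mark [(0.4, [214, 54, 7, 22])]
clip1 [(0.58, [195, 53, 217, 257])]
jaw1l [(0.73, [227, 245, 102, 36])]
```

View pics/w1.png

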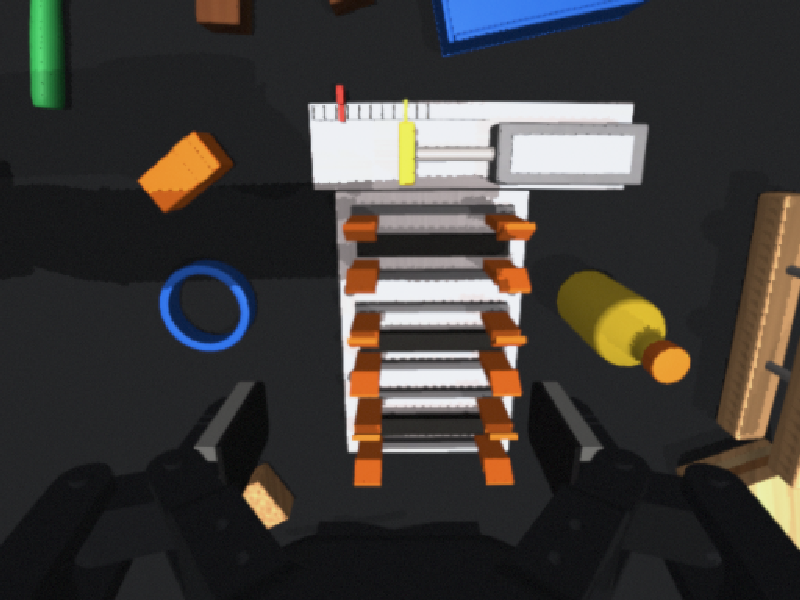

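View pics/w1t.png

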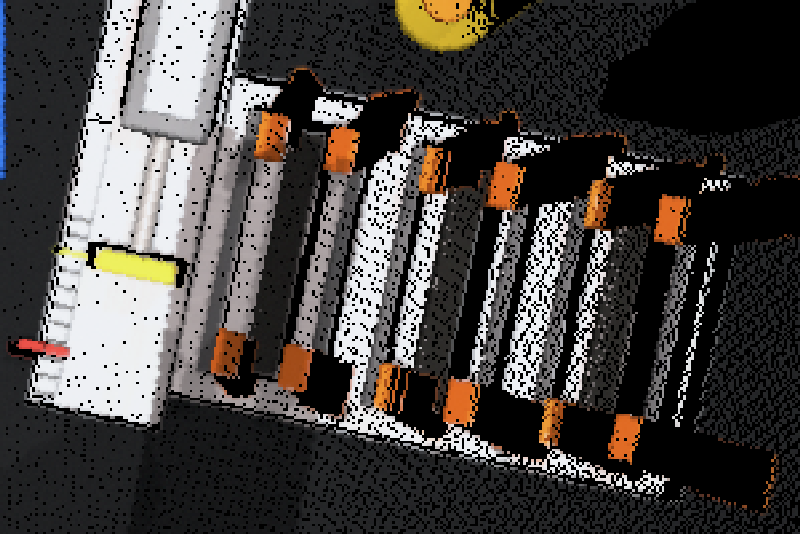

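Wrist view: yellow tab at (406,152), red marker at (341,105), three clips below, and the tape, glue and orange block clear of the path. Next I'll get the tab-to-mark distance in the tab axes.

Run:
```python
from fit import *
s=pickle.load(open('w1.pkl','rb'));p,X=s
P=X.reshape(-1,3);C=p['pixels'].reshape(-1,3).astype(int);m=np.isfinite(P[:,0]);P=P[m];C=C[m]
B=box(P,.4,.7,-.5,-.04,.005,.11)
# yaw from orange prongs (fit): collect
org=B&(C[:,0]>150)&(C[:,2]<90)&(C[:,1]>60)&(C[:,1]<C[:,0]*.65)&(P[:,2]>.086)&(P[:,1]<-.16)
Q=P[org]; lab=[]
n,l=None,None
from scipy.cluster.hierarchy import fcluster,linkage
lab=fcluster(linkage(Q[:,:2],'single'),.006,'distance')
cs=[]
for k in set(lab):
    q=Q[lab==k]
    if len(q)>8: cs.append([*q.mean(0)*1000,len(q),*rect(q)[1]])
cs=np.array(sorted(cs,key=lambda c:-c[1])); print(np.round(cs,1))
# plate long edges orientation
w=P[B&(C.min(1)>140)&(P[:,2]<.02)&(P[:,1]<-.16)]
print('plate',rect(w))
hz=P[B&(P[:,2]>.045)&(P[:,2]<.06)&(C.max(1)-C.min(1)<30)&(P[:,1]>-.2)]; print('housing',rect(hz),len(hz))
for yaw in(-11.,-12.,-13.):
    u=np.array([np.cos(np.radians(yaw)),np.sin(np.radians(yaw))]);v=np.array([-u[1],u[0]])
    out=[]
    for nm,m in dict(yel=B&(C[:,0]>150)&(C[:,1]>140)&(C[:,2]<110)&(P[:,1]>-.2)&(P[:,2]>.06),ptr=B&(C[:,0]>150)&(C[:,1]>140)&(C[:,2]<110)&(P[:,1]>-.2)&(P[:,2]<.06),red=B&(C[:,0]>140)&(C[:,1]<80)&(C[:,2]<80)&(P[:,1]>-.2)).items():
        q=P[m]; out.append((nm,len(q),np.round([np.percentile(q[:,:2]@u,[0,50,100])*1000,np.percentile(q[:,:2]@v,[0,50,100])*1000, np.percentile(q[:,2],[0,50,100])*1000],1).tolist()))
    print(yaw); [print('  ',o) for o in out]
```

```text
[[ 503.4 -172.7   91.7   83.     3.8   24.4]
 [ 625.4 -198.9   90.9  116.     8.1   25. ]
 [ 493.5 -219.4   90.1  127.     8.3   22.8]
 [ 615.9 -246.    90.   115.     7.3   23.2]
 [ 485.6 -265.1   90.8   82.     6.2   23.7]
 [ 605.3 -290.1   91.    80.     8.2   23.8]
 [ 474.7 -312.7   89.8  116.     8.7   23.6]
 [ 596.2 -337.9   89.7  119.     8.9   24.5]
 [ 467.2 -358.    91.4   37.     5.5   22.6]
 [ 586.5 -383.    90.6   64.     4.2   24.5]
 [ 454.7 -404.8   89.8   94.     7.7   25.2]
 [ 577.1 -431.    89.7  112.     9.3   24.9]]
plate (array([ 561.1, -300.8]), array([221.4, 299.4]), np.float32(77.4))
housing (array([ 640. , -145.1]), array([ 48.8, 131.9]), np.float32(-11.6)) 2431
-11.0
   ('yel', 414, [[559.4, 565.7, 661.7], [-75.3, -20.3, 3.9], [89.3, 92.4, 94.6]])
   ('ptr', 6, [[564.7, 565.9, 567.3], [10.2, 23.2, 24.1], [32.7, 34.8, 35.6]])
   ('red', 83, [[508.2, 522.9, 663.4], [-77.8, -72.2, 37.9], [25.5, 71.5, 93.7]])
-12.0
   ('yel', 414, [[560.0, 565.9, 662.9], [-63.8, -10.4, 13.8], [89.3, 92.4, 94.6]])
   ('ptr', 6, [[564.2, 565.5, 566.8], [20.1, 33.1, 34.0], [32.7, 34.8, 35.6]])
   ('red', 83, [[507.7, 524.1, 664.5], [-66.6, -62.9, 46.8], [25.5, 71.5, 93.7]])
-13.0
   ('yel', 414, [[559.9, 566.1, 663.9], [-52.4, -0.5, 23.6], [89.3, 92.4, 94.6]])
   ('ptr', 6, [[563.6, 564.9, 566.2], [29.9, 43.0, 43.8], [32.7, 34.8, 35.6]])
   ('red', 83, [[507.0, 525.1, 665.5], [-57.0, -53.5, 55.6], [25.5, 71.5, 93.7]])
```

Run:
```python
from fit import *
s=pickle.load(open('w1.pkl','rb'))
it=pickle.load(open('it.pkl','rb'))
u=np.array([np.cos(np.radians(-12)),np.sin(np.radians(-12))]);v=np.array([-u[1],u[0]])
for nm0,(p,X) in zip(('wrist','scene','side'),[s]+it):
    P=X.reshape(-1,3);C=p['pixels'].reshape(-1,3).astype(int);m=np.isfinite(P[:,0]);P=P[m];C=C[m]
    B=box(P,.4,.6,-.16,-.04,.005,.11)
    hue=cv2.cvtColor(C[None].astype(np.uint8),cv2.COLOR_RGB2HSV)[0].astype(int)
    for nm,m in dict(yel=B&(abs(hue[:,0]-29)<6)&(hue[:,1]>100)&(hue[:,2]>90),red=B&((hue[:,0]<8)|(hue[:,0]>172))&(hue[:,1]>130)&(hue[:,2]>90)).items():
        q=P[m];
        if len(q)<3: print(nm0,nm,len(q));continue
        print(nm0,nm,len(q),np.round([np.percentile(q[:,:2]@u,[0,5,50,95,100])*1000,np.percentile(q[:,:2]@v,[0,5,50,95,100])*1000,np.percentile(q[:,2],[0,5,50,95,100])*1000],1).tolist())
p,X=s; save('c1.png',cv2.resize(p['pixels'][45:135,190:330],(800,514),interpolation=cv2.INTER_CUBIC))
```

```text
wrist yel 416 [[560.0, 560.1, 565.5, 570.4, 570.6], [-31.9, -28.5, -7.6, 12.9, 34.0], [32.7, 89.9, 92.4, 93.8, 94.6]]
wrist red 93 [[507.7, 508.0, 510.7, 512.6, 512.7], [19.7, 21.0, 35.7, 45.9, 46.8], [24.6, 25.4, 30.2, 33.6, 34.4]]
scene yel 55 [[557.8, 560.1, 567.0, 569.7, 570.1], [-32.0, -26.7, 0.5, 17.4, 20.2], [33.9, 45.9, 86.0, 94.4, 96.1]]
scene red 2
side yel 59 [[561.2, 561.7, 566.8, 571.9, 572.3], [-32.5, -30.7, -10.9, 9.6, 12.4], [89.2, 90.1, 91.6, 92.8, 93.6]]
side red 18 [[509.3, 509.3, 511.4, 513.4, 513.6], [18.9, 19.2, 32.5, 46.2, 46.6], [22.9, 23.9, 27.7, 33.1, 33.4]]
```

View pics/c1.png

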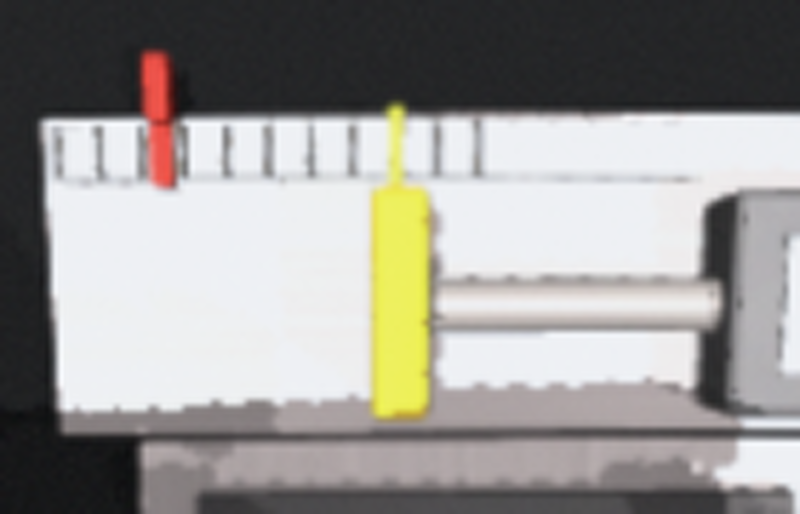

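The pointer is at tab-axis x = 565.5 mm and the mark at 510.5 mm, so the pull is about 55 mm. I'll grasp the tab, draw it out, check with the wrist camera, then hold.

```bash
cat > gg.py <<'E'
from fit import *
u=np.array([np.cos(np.radians(-12)),np.sin(np.radians(-12))]);v=np.array([-u[1],u[0]])
def meas(s):
    p,X=s
    P=X.reshape(-1,3);C=p['pixels'].reshape(-1,3).astype(int);m=np.isfinite(P[:,0]);P=P[m];C=C[m]
    B=box(P,.4,.62,-.18,-.03,.005,.11)
    hue=cv2.cvtColor(C[None].astype(np.uint8),cv2.COLOR_RGB2HSV)[0].astype(int)
    for nm,m in dict(yel=B&(abs(hue[:,0]-29)<6)&(hue[:,1]>100)&(hue[:,2]>90),ptr=B&(abs(hue[:,0]-29)<6)&(hue[:,1]>100)&(hue[:,2]>90)&(P[:,2]<.045),red=B&((hue[:,0]<8)|(hue[:,0]>172))&(hue[:,1]>130)&(hue[:,2]>90)).items():
        q=P[m]
        if len(q)<3: print(nm,len(q));continue
        print(nm,len(q),np.round([np.percentile(q[:,:2]@u,[0,5,50,95,100])*1000,np.percentile(q[:,:2]@v,[0,5,50,95,100])*1000,np.percentile(q[:,2],[0,50,100])*1000],1) if 0 else np.round(np.percentile(q[:,:2]@u,[0,5,50,95,100])*1000,1),np.round(np.percentile(q[:,2],[0,50,100])*1000,1))
E
python3 - <<'E'
from gg import *
xy=.5654*u-.009*v
r.move_pose([*xy,.15],R(78))
r.line_to([*xy,.053],feed=.1)
r.gripper_close(40)
o=r.observe(); print(o['t'],o['tool_pos'],o['width'],o['ft_force'], o['tool_pos'][:2]@u)
s=shot('wrist'); meas(s); save('g0.png',s[0]['pixels'],(800,600))
p0=o['tool_pos'].copy()
q=xy-.055*u
r.line_to([*q,.053],feed=.06)
o=r.observe(); print(o['t'],o['tool_pos'],o['width'],o['ft_force'],o['tool_pos'][:2]@u)
s=shot('wrist'); meas(s); save('g1.png',s[0]['pixels'],(800,600))
s=shot('side'); meas(s); s=shot('scene'); meas(s)
E
```

```text
6.2167 [ 0.55163311 -0.1264813   0.05313486] 0.01137928897863831 [ 2.2066739  -0.93249859 -0.2949475 ] 0.5658755422124545
yel 3580 [559.2 560.  565.  570.1 570.8] [20.4 92.  94.4]
ptr 232 [559.9 561.1 565.  568.5 570.1] [20.4 34.6 44.9]
red 441 [505.4 507.9 510.6 512.7 513. ] [20.6 31.1 34.7]
7.3333 [ 0.49843033 -0.11537306  0.05320848] 0.011583111308598137 [10.37531875 -3.99843752 -9.11915664] 0.5115258349149185
yel 3541 [504.4 505.7 510.6 515.7 516.6] [32.4 92.1 94.4]
ptr 227 [505.5 506.7 510.7 514.6 515.8] [32.4 34.8 44.9]
red 222 [507.5 508.  509.7 512.5 512.6] [ 6.5 32.4 34.3]
yel 4 [509.9 510.  511.3 512.6 512.6] [90.2 90.3 90.8]
ptr 0
red 0
yel 38 [502.8 504.8 511.8 515.6 516. ] [38.2 85.4 95.8]
ptr 1
red 5 [509.5 509.5 511.  536.5 542.8] [ 24.3  30.6 100.7]
```

View pics/g1.png

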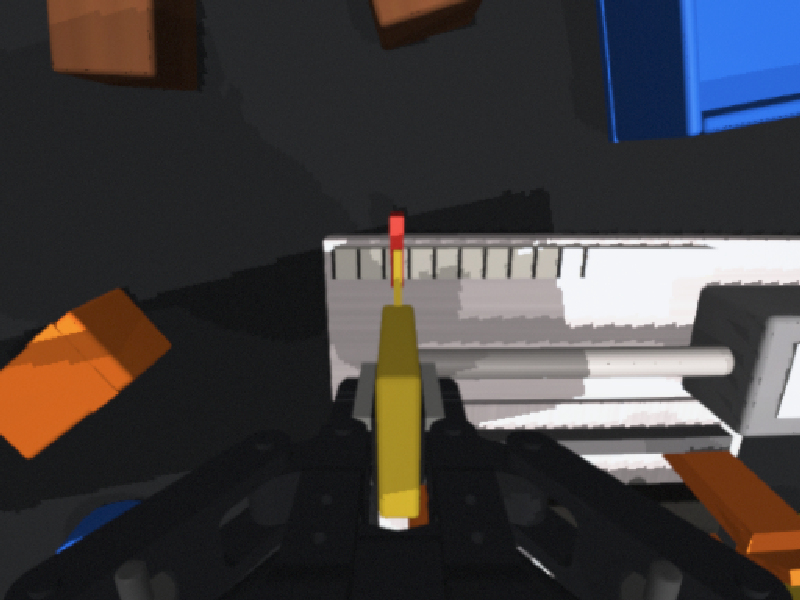

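The pointer at (398,275) overlaps the red mark at (397,240): tab at 510.7 mm, mark at about 510.5 mm. Now I'll hold, check, return it home and release.

Run:
```python
from gg import *
r.sleep(1.8)
o=r.observe(); print(o['t'],o['width'],o['tool_pos'][:2]@u)
s=shot('wrist'); meas(s)
xy=.5654*u-.009*v+.0003*u
r.line_to([*xy,.053],feed=.08)
o=r.observe(); print(o['t'],o['width'],o['ft_force'],o['tool_pos'][:2]@u)
r.gripper_open()
r.line_to([*xy,.2],feed=.25)
r.move_pose([.50,.0,.30],R(80))
s=shot('wrist'); save('w2.png',s[0]['pixels'],(800,600)); pickle.dump(s,open('w2.pkl','wb'))
meas(s)
img,hm=topmap([s],0.35,0.8,-.2,.4,0.0015); save('w2t.png',img,(800,600))
print(r.observe()['t'])
```

```text
9.2833 0.011369232586640288 0.5116072737854535
yel 3531 [504.9 505.8 510.7 515.8 516.7] [32.5 92.1 94.9]
ptr 221 [505.6 506.8 510.8 514.3 515.9] [32.5 34.7 44.8]
red 223 [508.  508.  509.7 512.5 512.6] [24.1 32.5 34.3]
10.175 0.011339444482082421 [ 2.50283354 -1.65846903  1.42948497] 0.5655169692192631
yel 539 [558.3 559.5 562.2 569.3 590.4] [ 8.4 87.3 94.1]
ptr 61 [559.5 559.7 564.5 587.7 590.4] [ 8.4 34.5 45. ]
red 56 [508.  508.1 509.9 512.  513. ] [16.4 27.9 33.8]
12.3917
```

View pics/w2.png

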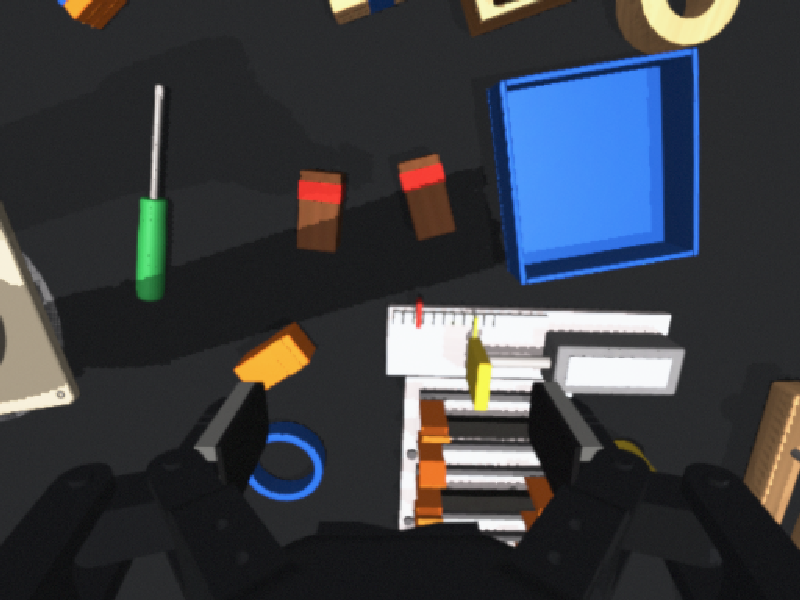

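View pics/w2t.png

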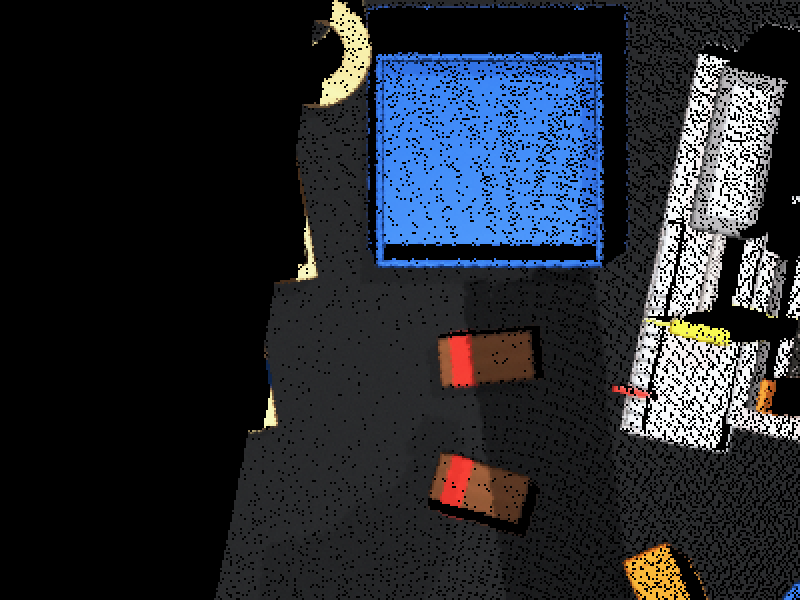

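The gauge is home (tab at about 565 mm) and both bench offcuts are undisturbed. Next: bench offcuts into the tray.

```bash
cat > pk.py <<'E'
from fit import *
TR=np.array([.6805,.034])
def top_rect(s,xy,z0,z1,d=.06,colf=None):
    p,X=s;P=X.reshape(-1,3);C=p['pixels'].reshape(-1,3).astype(int);m=np.isfinite(P[:,0])
    P=P[m];C=C[m]
    m=box(P,xy[0]-d,xy[0]+d,xy[1]-d,xy[1]+d,z0,z1)
    if colf: m&=colf(C)
    q=P[m]
    # largest cluster
    from scipy.cluster.hierarchy import fcluster,linkage
    if len(q)>1500: q=q[::len(q)//1500+1]
    l=fcluster(linkage(q[:,:2],'single'),.008,'distance')
    k=np.bincount(l).argmax(); q=q[l==k]
    c,sz,a=rect(q); return c/1000,sz,float(a),len(q)
brown=lambda C:(C[:,0]>C[:,2]+8)&(C[:,0]>=C[:,1])&~((C[:,0]>180)&(C[:,1]>120))
def ny(a,ref):  # yaw mod 180 nearest ref
    return a+180*round((ref-a)/180)
def st(tag):
    o=r.observe(); print(tag,'t',round(o['t'],2),'pos',np.round(o['tool_pos'],4),'w',round(o['width']*1000,1),'F',np.round(o['ft_force'],1)); return o
def pick(xy,yaw,z,up=.14,grip=60,feed=.12):
    r.move_pose([*xy,up],R(yaw)); r.line_to([*xy,z],feed=feed)
    r.gripper_close(grip); st('closed')
    r.line_to([*xy,up],feed=.2)
    return st('lifted')
def drop(xy,yaw,z,up=.14):
    r.move_pose([*xy,up],R(yaw)); st('over'); r.line_to([*xy,z],feed=.15)
    r.gripper_open(); r.line_to([*xy,up],feed=.25); st('dropped')
E
python3 - <<'E'
from pk import *
s=shot('wrist')
for g in([.531,.037],[.434,.042]): print(top_rect(s,g,.028,.045,.06,brown))
c,sz,a,n=top_rect(s,[.531,.037],.028,.045,.06,brown)
o=pick(c,ny(a,85),.007)
s=shot('wrist'); save('p1.png',s[0]['pixels'],(800,600))
if o['width']>.03: drop(TR+[-.012,.038],90,.016)
r.move_pose([.46,.02,.25],R(80))
s=shot('wrist'); save('p2.png',s[0]['pixels'],(800,600)); print(top_rect(s,[.434,.042],.028,.045,.07,brown))
st('')
E
```

```text
(array([0.5314, 0.0352]), array([36.5, 70.5]), -85.5, 1371)
(array([0.434, 0.04 ]), array([36.7, 70.5]), 73.19999694824219, 1364)
closed t 14.93 pos [0.5317 0.0352 0.0074] w 35.2 F [-1.   0.3  5.7]
lifted t 15.74 pos [0.5307 0.0349 0.1388] w 35.1 F [ 0.8 -0.1 -0.8]
over t 16.42 pos [0.6677 0.0725 0.1381] w 35.4 F [ 0.4 -0.7 -0.4]
dropped t 18.59 pos [0.6684 0.0719 0.1402] w 85.5 F [ 0.7  0.4 -1.5]
(array([0.4545, 0.0164]), array([36.2, 68.5]), 74.19999694824219, 774)
 t 19.6 pos [0.4606 0.02   0.2495] w 85.5 F [ 0.4 -0.3  0.6]
```

View pics/p2.png

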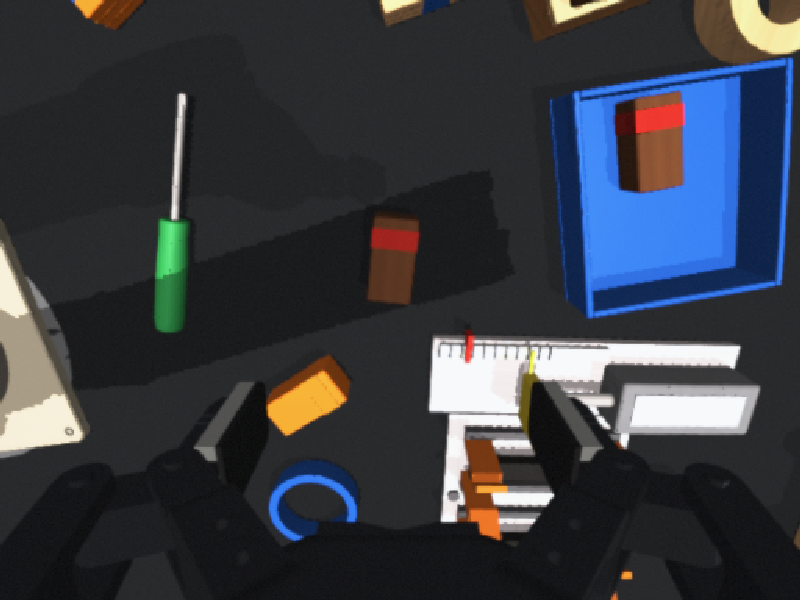

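Offcut 1 is in the tray at (650,140). Offcut 2 has been knocked to (0.4545, 0.016), so I'll take it from the new pose and then look at the rack.

Run:
```python
from pk import *
s=shot('wrist')
c,sz,a,n=top_rect(s,[.4545,.0164],.028,.045,.06,brown); print(c,a)
o=pick(c,ny(a,85),.007)
if o['width']>.03: drop(TR+[-.012,-.038],90,.016)
r.move_pose([.55,.27,.30],R(100))
s=shot('wrist'); save('p3.png',s[0]['pixels'],(800,600)); pickle.dump(s,open('w3.pkl','wb'))
print(top_rect(s,[.617,.206],.08,.1,.06,brown))
img,hm=topmap([s],0.35,0.8,0,.6,0.0015); save('w3t.png',img,(800,600))
pale=lambda C:(C[:,0]>120)
for g in([.527,.222],[.512,.304],[.498,.384]): print(top_rect(s,g,.028,.045,.05))
print('rack',top_rect(s,[.61,.32],.046,.062,.2))
st('')
```

```text
[0.4545 0.0162] 74.19999694824219
closed t 21.94 pos [0.4549 0.0161 0.0074] w 35.0 F [-1.6  0.4  5.6]
lifted t 22.76 pos [0.4538 0.016  0.139 ] w 35.4 F [ 0.5  0.1 -0.6]
over t 23.62 pos [ 0.6674 -0.0028  0.1393] w 35.1 F [-0.4  0.4  0.5]
dropped t 25.8 pos [ 0.6684 -0.0041  0.1403] w 85.2 F [-0.4  0.5 -0.8]
(array([0.6169, 0.2074]), array([36.4, 70.4]), -84.5999984741211, 1423)
(array([0.5289, 0.2189]), array([ 36.9, 102.5]), 8.5, 838)
(array([0.5123, 0.3019]), array([ 36.6, 104.7]), 8.600000381469727, 997)
(array([0.4992, 0.383 ]), array([ 36.6, 104.5]), 11.199999809265137, 1154)
rack (array([0.6125, 0.3176]), array([ 92.7, 297.6]), -80.19999694824219, 1444)
 t 27.12 pos [0.5512 0.2679 0.2988] w 85.7 F [-0.2  0.1  0.5]
```

View pics/p3.png

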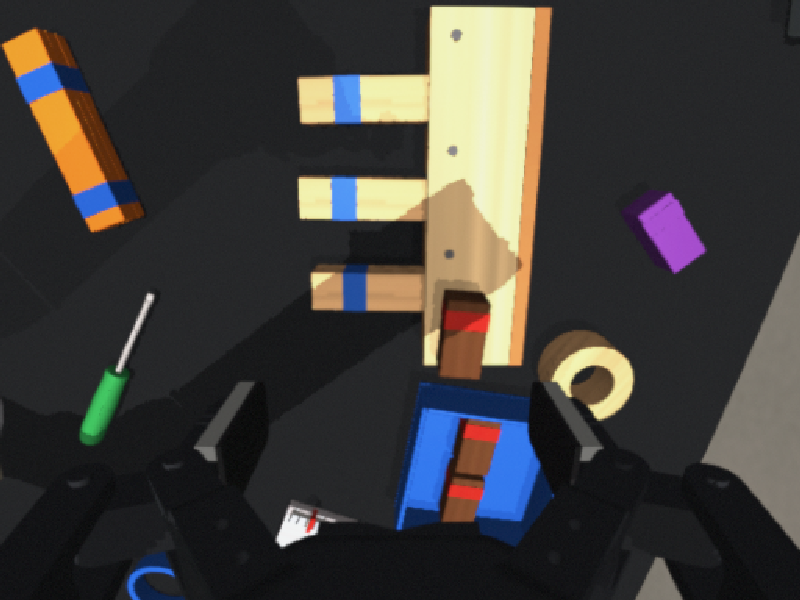

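View pics/w3t.png

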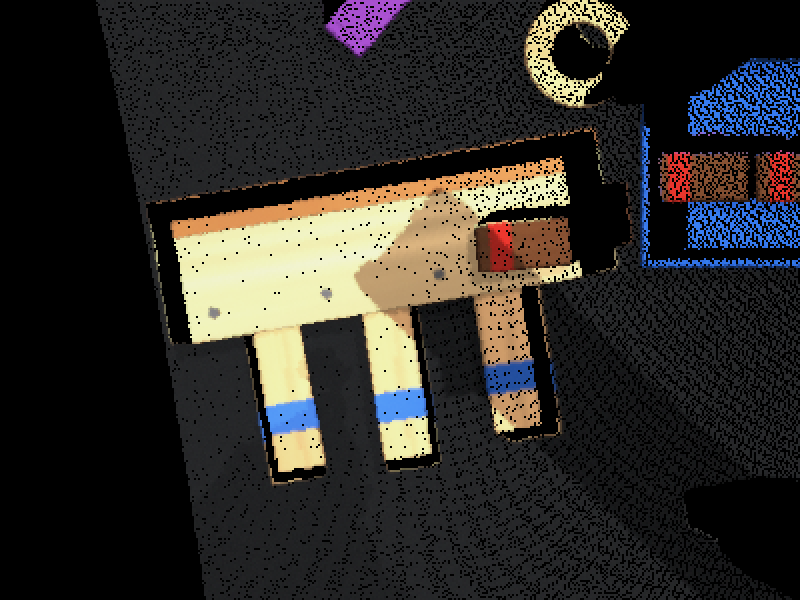

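All three blanks are clear at (363,100), (363,198) and (367,288), and the offcut on the rack is at (465,335). Now that offcut, then exact front ends of the blanks.

Run:
```python
from pk import *
s=pickle.load(open('w3.pkl','rb'))
c,sz,a,n=top_rect(s,[.617,.206],.08,.1,.06,brown)
o=pick(c,ny(a,95),.062,up=.17)
if o['width']>.03: drop(TR+[.015,0],90,.05,up=.17)
r.move_pose([.5,.28,.26],R(-170))
s=shot('wrist'); save('p4.png',s[0]['pixels'],(800,600)); pickle.dump(s,open('w4.pkl','wb'))
st('')
for k,ss in (('w3',pickle.load(open('w3.pkl','rb'))),('w4',s)):
  p,X=ss;P=X.reshape(-1,3);P=P[np.isfinite(P[:,0])]
  u=np.array([np.cos(np.radians(9.8)),np.sin(np.radians(9.8))]);v=np.array([-u[1],u[0]])
  q=P[(P[:,2]>.048)&(P[:,2]<.06)&(P[:,0]>.52)&(P[:,0]<.68)&(P[:,1]>.2)&(P[:,1]<.44)]
  f=q[:,:2]@u; print(k,'face u',np.round(np.percentile(f,[.5,1,3])*1000,1))
  for g in([.515,.218],[.498,.299],[.485,.382]):
    g=np.array(g)
    q=P[(P[:,2]>.029)&(P[:,2]<.042)]; d=q[:,:2]-g
    q=q[(abs(d@u)<.06)&(abs(d@v)<.03)]
    a=q[:,:2]@u;b=q[:,:2]@v
    n=a<np.percentile(a,1)+.03; fr=a>np.percentile(a,1)+.05
    print(' front',np.round(np.percentile(a,[0,1,3])*1000,1),'lat near',np.round(np.percentile(b[n],[1,99])*1000,1),'far',np.round(np.percentile(b[fr],[1,99])*1000,1))
```

```text
closed t 29.38 pos [0.6172 0.2076 0.0625] w 35.1 F [-0.8 -0.9  4.1]
lifted t 30.07 pos [0.6165 0.2069 0.1686] w 35.2 F [ 1.   0.2 -1.1]
over t 30.85 pos [0.6952 0.0336 0.1689] w 35.0 F [ 0.4  1.1 -0.5]
dropped t 32.98 pos [0.6955 0.034  0.1704] w 85.5 F [-0.  -0.7 -1.2]
 t 34.27 pos [0.501  0.2788 0.2593] w 85.1 F [-0.3  0.7  0.8]
w3 face u [612.1 612.5 614.1]
 front [506.9 508.1 510.3] lat near [108.6 143.9] far [108.6 143.5]
 front [499.7 501.1 503.2] lat near [193.9 229.1] far [192.4 227.6]
 front [504.8 506.3 508.4] lat near [274.  309.5] far [275.3 310.4]
w4 face u [610.9 611.1 611.7]
 front [506.4 507.1 508.8] lat near [108.2 143.7] far [107.1 142.8]
 front [499.9 500.5 502.7] lat near [193.8 229.1] far [192.7 227.9]
 front [505.  505.5 507.5] lat near [273.3 309.3] far [274.2 309.8]
```

View pics/p4.png

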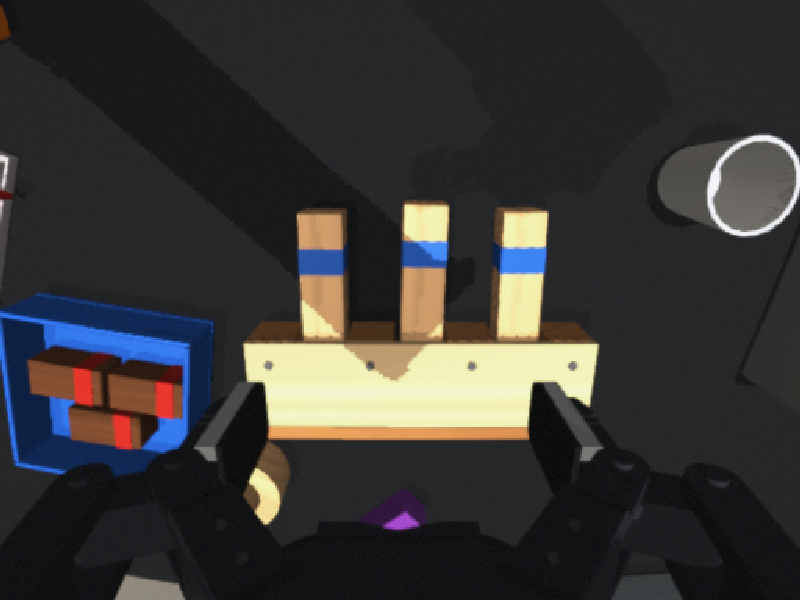

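All three offcuts lie flat in the tray. Blank centres are 20–26 mm in front of the rack face. First blank goes into clip 3.

```bash
cat > bl.py <<'E'
from pk import *
def ax(y): 
    u=np.array([np.cos(np.radians(y)),np.sin(np.radians(y))]); return u,np.array([-u[1],u[0]])
ur,vr=ax(9.8); uc,vc=ax(-12)
CL={1:np.array([.5596,-.2088]),2:np.array([.5405,-.3010]),3:np.array([.5214,-.3937])}
YR,YC=-170.2,168-360
GZ=.007
def draw(v_c,gu=.5854,grip=100):
    xy=gu*ur+v_c*vr
    r.move_pose([*xy,.14],R(YR)); r.line_to([*xy,GZ],feed=.12)
    r.gripper_close(grip); st('closed')
    q=xy-.080*ur
    r.line_to([*q,GZ],feed=.12); st('drawn')
    r.line_to([*q,.2],feed=.2); st('lifted')
    return q
E
python3 - <<'E'
from bl import *
q=draw(.1256)
s=shot('wrist'); save('b1.png',s[0]['pixels'],(800,600)); pickle.dump(s,open('b1.pkl','wb'))
E
```

```text
closed t 36.68 pos [0.5558 0.2236 0.0076] w 34.3 F [-0.4 -1.3  6.8]
drawn t 37.5 pos [0.4757 0.2099 0.0076] w 34.4 F [-4.3 -2.3 13.5]
lifted t 38.62 pos [0.4762 0.2093 0.1988] w 34.5 F [-0.9  0.5 -1.6]
```

View pics/b1.png

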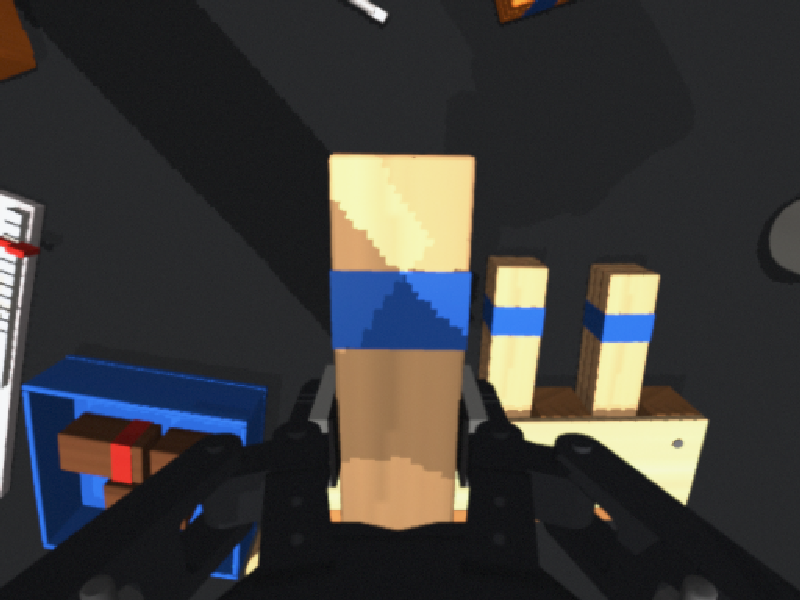

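```bash
cat >> bl.py <<'E'
def inhand(s=None):
    o=r.observe(); s=s or shot('wrist')
    p,X=s; T=(X.reshape(-1,3)-o['tool_pos'])@o['tool_rot']; T=T[np.isfinite(T[:,0])]
    T=T[(abs(T[:,1])<.03)&(T[:,0]>.02)&(T[:,0]<.11)&(T[:,2]>-.05)&(T[:,2]<-.01)]
    if len(T)<50: print('inhand none'); return None
    A=np.c_[T[:,0],np.ones(len(T))]; top=np.abs(T[:,2]-np.median(T[:,2]))<.006
    k,b=np.linalg.lstsq(A[top],T[top][:,2],rcond=None)[0]
    end=np.percentile(T[top][:,0],99.5)
    print('inhand end %.1f top z@centre %.1f (x=40: %.1f) tilt %.1f deg lat %s'%(end*1000,b*1000,(b+.04*k)*1000,np.degrees(np.arctan(k)),np.round(np.percentile(T[top][:,1],[1,99])*1000,1)))
    return end,b
def insert(k,e):
    c=CL[k]+e*uc
    o=r.observe()
    r.move_pose([*c,.2],R(YC)); st('over'); inhand()
    r.line_to([*c,.115],feed=.2)
    s=shot('wrist'); save('ins%d.png'%k,s[0]['pixels'],(800,600))
E
python3 - <<'E'
from bl import *
inhand()
insert(3,-.006)
st('')
E
```

```text
inhand end 78.5 top z@centre -29.2 (x=40: -29.1) tilt 0.2 deg lat [-17.6  17.8]
over t 40.88 pos [ 0.5164 -0.3908  0.2002] w 34.8 F [ 0.4  0.3 -2.1]
inhand end 78.3 top z@centre -29.2 (x=40: -29.0) tilt 0.2 deg lat [-17.8  17.5]
 t 41.55 pos [ 0.5166 -0.3925  0.1167] w 34.3 F [ 0.3  0.8 -0.6]
```

View pics/ins3.png

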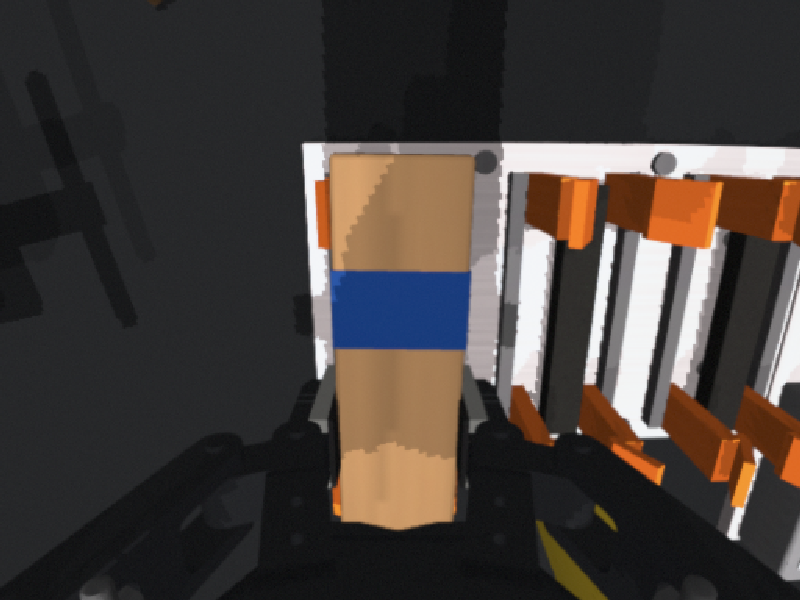

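The blank is in hand as expected (end at 78.5 mm, top 29.2 mm behind the TCP) and lined up over clip 3. Pressing down now.

```bash
cat >> bl.py <<'E'
def press(k,e,zt=.0346):
    c=CL[k]+e*uc
    for z in (.09,.075,.062,.052,.044,.039,zt):
        r.line_to([*c,z],feed=.05); st('z%.3f'%z)
    r.sleep(.3); o=st('hold')
    if abs(o['tool_pos'][2]-zt)>.0008:
        r.line_to([*c,zt-(o['tool_pos'][2]-zt)],feed=.02); st('adj')
    r.sleep(.9); st('held'); inhand()
    s=shot('wrist'); save('pr%d.png'%k,s[0]['pixels'],(800,600))
E
python3 - <<'E'
from bl import *
press(3,-.0065)
E
```

```text
z0.090 t 42.2 pos [ 0.5147 -0.3927  0.0896] w 34.4 F [-0.8 -3.6 -0.8]
z0.075 t 42.65 pos [ 0.516  -0.3924  0.0756] w 34.3 F [ 2.  -3.   0.7]
z0.062 t 43.06 pos [ 0.5141 -0.3918  0.0606] w 34.8 F [-0.2 -1.3 -4.7]
z0.052 t 43.41 pos [ 0.5148 -0.3922  0.0513] w 34.3 F [ 0.9 -1.4 -4.1]
z0.044 t 43.72 pos [ 0.5151 -0.3924  0.0437] w 34.5 F [ 2.  -2.2 -4. ]
z0.039 t 43.97 pos [ 0.5151 -0.3923  0.0387] w 34.7 F [ 2.7 -1.6 -3.6]
z0.035 t 44.22 pos [ 0.5152 -0.3925  0.0348] w 34.5 F [ 0.8 -0.2  4.5]
hold t 44.52 pos [ 0.5152 -0.3925  0.0349] w 34.8 F [ 0.9 -0.7  5.2]
held t 45.42 pos [ 0.5152 -0.3925  0.0349] w 34.4 F [ 2.  -1.5  5.7]
inhand end 78.6 top z@centre -29.2 (x=40: -29.1) tilt 0.1 deg lat [-18.2  17.5]
```

View pics/pr3.png

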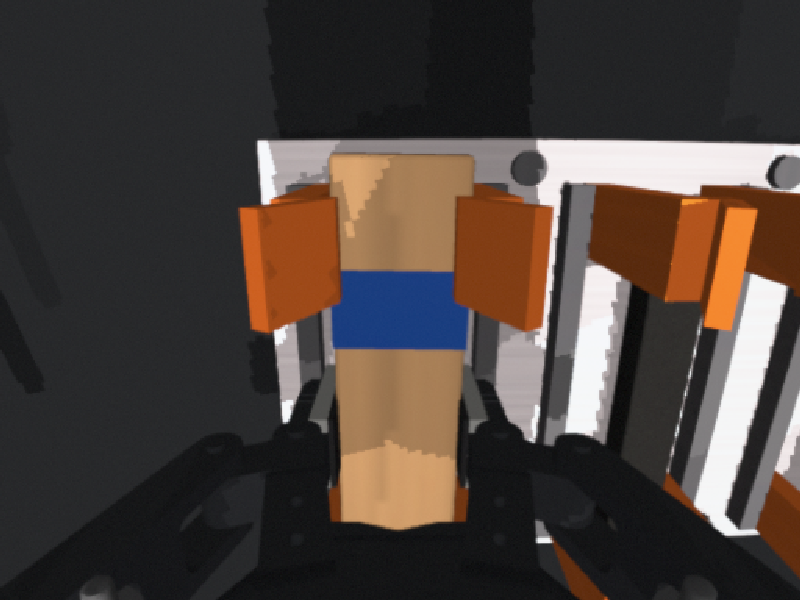

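The jaw lips overlap the blank's edges at (335,255) and (460,255), with a steady 5 N push from the pad, so it has clasped. Releasing and checking.

```bash
cat >> bl.py <<'E'
def release(k,e):
    c=CL[k]+e*uc
    r.gripper_open(); st('open')
    r.line_to([*c,.2],feed=.2)
    o=r.observe(); s=shot('wrist'); save('rel%d.png'%k,s[0]['pixels'],(800,600)); pickle.dump(s,open('rel%d.pkl'%k,'wb'))
    p,X=s;P=X.reshape(-1,3);P=P[np.isfinite(P[:,0])]; d=P[:,:2]-CL[k]
    a,b=d@uc,d@vc
    m=(abs(a)<.1)&(abs(b)<.017)&(P[:,2]>.05)&(P[:,2]<.085)
    top=P[m]; print('top z',np.round(np.percentile(top[:,2],[5,50,95])*1000,1),'a-range',np.round(np.percentile(a[m],[.5,99.5])*1000,1),len(top))
E
python3 - <<'E'
from bl import *
release(3,-.0065); st('')
E
```

```text
open t 46.07 pos [ 0.515  -0.3923  0.0345] w 85.5 F [ 0.1  0.1 -0.1]
top z [66.5 67.7 75.2] a-range [-84.8  82.6] 5709
 t 47.09 pos [ 0.5144 -0.3922  0.1984] w 85.4 F [-0.3  0.2 -1.1]
```

View pics/rel3.png

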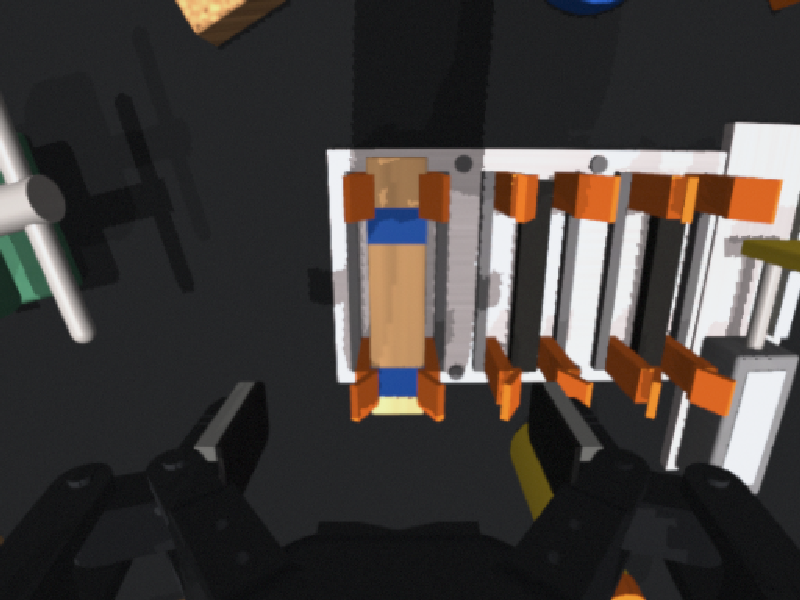

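Clasped: top at 67.7 mm, spanning -85 to +83 mm along the clip. Second blank into clip 2.

```bash
cat >> bl.py <<'E'
def cycle(v_c,k):
    draw(v_c)
    h=inhand()
    if h is None or r.observe()['width']<.03: print('STOP'); return
    e=-(.085-h[0]); zt=.046-(-h[1]-.018)
    print('e',e,'zt',zt)
    if abs(zt-.0348)>.004 or abs(e)>.012: print('STOP odd'); return
    insert(k,e); h2=inhand()
    if h2 is None or abs(h2[0]-h[0])>.002 or abs(h2[1]-h[1])>.0015: print('STOP slipped'); return
    press(k,e,zt)
    return e
E
python3 - <<'E'
from bl import *
print(cycle(.2112,2))
E
```

```text
closed t 51.36 pos [0.5412 0.3081 0.0076] w 34.4 F [-0.8 -0.4  6.1]
drawn t 52.17 pos [0.461  0.2943 0.0075] w 34.5 F [-5.2 -2.3 13.7]
lifted t 53.29 pos [0.4617 0.2936 0.1988] w 34.7 F [-0.7  0.5 -1.5]
inhand end 85.3 top z@centre -29.2 (x=40: -29.1) tilt 0.1 deg lat [-17.4  17.8]
e 0.00034126827962585593 zt 0.034846226502918465
over t 55.49 pos [ 0.5415 -0.2994  0.2002] w 34.8 F [ 0.6  0.2 -1.3]
inhand end 85.1 top z@centre -29.1 (x=40: -29.0) tilt 0.1 deg lat [-17.7  17.6]
inhand end 85.1 top z@centre -29.1 (x=40: -29.1) tilt 0.1 deg lat [-17.7  17.6]
z0.090 t 56.87 pos [ 0.5405 -0.3013  0.0895] w 34.3 F [-1.4 -1.5 -0. ]
z0.075 t 57.32 pos [ 0.5417 -0.301   0.0754] w 34.5 F [ 3.2 -1.4  0.2]
z0.062 t 57.73 pos [ 0.5399 -0.3008  0.0607] w 34.1 F [ 0.4 -1.2 -4.2]
z0.052 t 58.08 pos [ 0.5405 -0.301   0.0514] w 34.5 F [ 1.   0.1 -5.3]
z0.044 t 58.38 pos [ 0.5409 -0.3011  0.0437] w 34.6 F [ 2.1 -1.9 -5.1]
z0.039 t 58.63 pos [ 0.5409 -0.301   0.0387] w 34.3 F [ 3.1 -0.3 -4.2]
z0.035 t 58.88 pos [ 0.541  -0.3012  0.0351] w 34.4 F [ 0.4 -0.2  4.2]
hold t 59.18 pos [ 0.541  -0.3011  0.0351] w 34.4 F [ 0.9 -0.8  4.7]
held t 60.08 pos [ 0.541  -0.3012  0.0351] w 34.8 F [ 0.1 -0.4  5.7]
inhand end 85.4 top z@centre -29.1 (x=40: -29.1) tilt -0.1 deg lat [-17.7  17.3]
0.00034126827962585593
```

```bash
ls -t pics | head -3
```

```text
pr2.png
ins2.png
rel3.png
```

View pics/pr2.png

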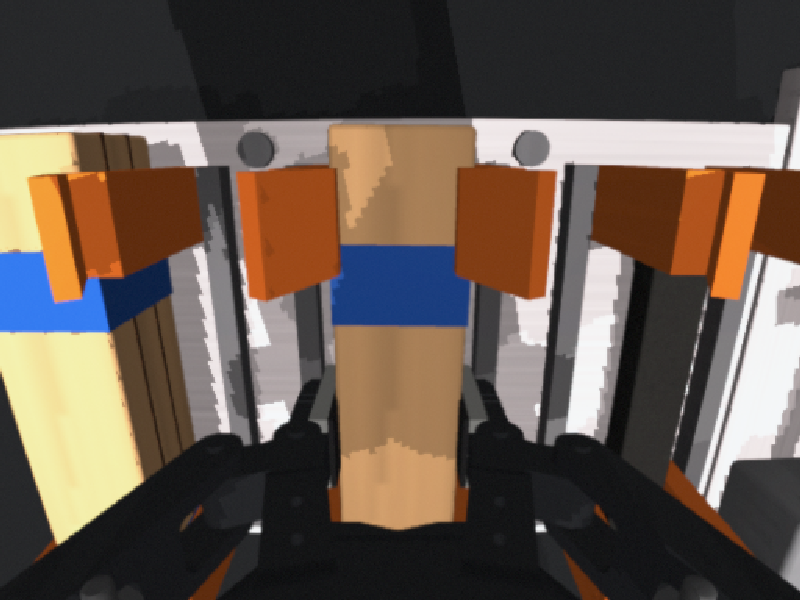

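Jaws have closed over blank 2, with lips at (337,230) and (458,230). Releasing, then blank 3 into clip 1.

Run:
```python
from bl import *
release(2,.0003)
print(cycle(.2916,1))
```

```text
open t 60.73 pos [ 0.5407 -0.301   0.0347] w 85.8 F [ 0.2 -0.9  0.1]
top z [66.5 67.7 75.2] a-range [-84.9  83.3] 5860
closed t 65.98 pos [0.5275 0.3873 0.0077] w 34.5 F [ 0.1 -1.   5.4]
drawn t 66.8 pos [0.4471 0.3735 0.0076] w 34.4 F [-7.2 -3.3 12.3]
lifted t 67.92 pos [0.4481 0.3728 0.1987] w 34.1 F [ 0.1  1.2 -1.1]
inhand end 80.3 top z@centre -29.2 (x=40: -29.1) tilt 0.2 deg lat [-18.6  16.7]
e -0.004692179386048129 zt 0.03482552870304176
over t 70.08 pos [ 0.5554 -0.2063  0.2002] w 34.6 F [ 0.6 -0.2 -0.7]
inhand end 80.1 top z@centre -29.2 (x=40: -29.1) tilt 0.2 deg lat [-18.8  16.5]
inhand end 80.1 top z@centre -29.2 (x=40: -29.1) tilt 0.1 deg lat [-18.9  16.5]
z0.090 t 71.46 pos [ 0.5549 -0.2081  0.0899] w 34.5 F [-1.3 -1.4  0.5]
z0.075 t 71.91 pos [ 0.556  -0.2079  0.0756] w 34.6 F [ 3.4 -0.8  0.8]
z0.062 t 72.32 pos [ 0.554  -0.2077  0.0608] w 34.7 F [-0.6  0.1 -3.6]
z0.052 t 72.67 pos [ 0.5547 -0.2078  0.0514] w 34.7 F [ 0.2 -1.  -3.7]
z0.044 t 72.97 pos [ 0.5551 -0.2078  0.0437] w 34.5 F [ 2.4 -0.7 -3.4]
z0.039 t 73.22 pos [ 0.5551 -0.2078  0.0387] w 34.7 F [ 3.5 -1.2 -3.7]
z0.035 t 73.47 pos [ 0.5553 -0.2078  0.0352] w 34.2 F [-0.4 -0.6  5.2]
hold t 73.78 pos [ 0.5552 -0.2078  0.0352] w 34.6 F [0.5 0.4 5.5]
held t 74.67 pos [ 0.5552 -0.2077  0.0352] w 34.6 F [0.3 0.4 5.1]
inhand end 80.1 top z@centre -29.1 (x=40: -29.1) tilt 0.0 deg lat [-18.8  16.8]
-0.004692179386048129
```

View pics/rel2.png

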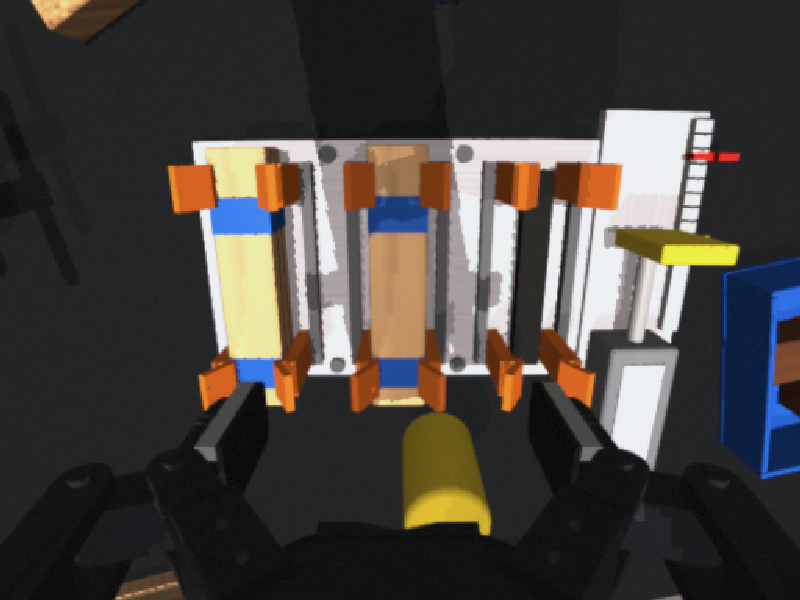

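View pics/pr1.png

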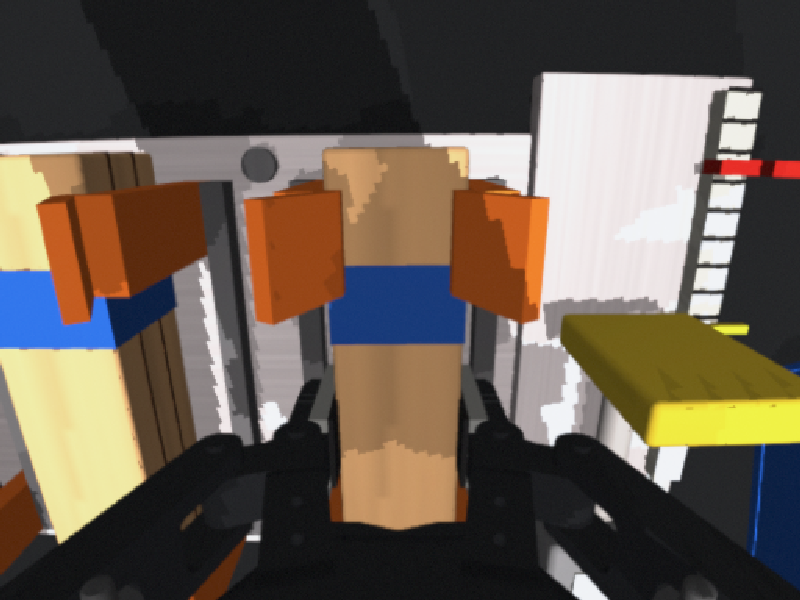

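Lips are closed over blank 3 as well. Before opening, I'll check that the opening finger clears the gauge tab at (680,380), using the fingers' shape in an earlier depth picture.

Run:
```python
from bl import *
for f in('rel2','rel3','w4'):
    p,_=pickle.load(open(f+'.pkl','rb'))
    T=cloud(p,(np.zeros(3),np.eye(3))).reshape(-1,3); T=T[np.isfinite(T[:,0])]
    print(f)
    for z0 in range(-80,0,10):
        q=T[(T[:,2]*1000>=z0)&(T[:,2]*1000<z0+10)&(abs(T[:,1])<.08)&(T[:,0]<.06)]
        for a,b in((35,45),(45,50),(50,55),(55,60),(60,70)):
            g=q[(abs(q[:,1])*1000>=a)&(abs(q[:,1])*1000<b)]
            if len(g)>3: print(z0,(a,b),len(g),'xmax',np.round(g[:,0].max()*1000,1),end=' | ')
        print()
# tab in present tool frame
o=r.observe(); s=shot('wrist'); p,X=s
C=p['pixels'].reshape(-1,3); hue=cv2.cvtColor(C[None],cv2.COLOR_RGB2HSV)[0].astype(int)
T=(X.reshape(-1,3)-o['tool_pos'])@o['tool_rot']; P=X.reshape(-1,3)
m=np.isfinite(T[:,0])&(abs(hue[:,0]-29)<6)&(hue[:,1]>150)&(P[:,2]>.05)&(P[:,2]<.1)&(T[:,1]>.03)
q=T[m]; print('tab tool x',np.round(np.percentile(q[:,0],[0,2,98,100])*1000,1),'y',np.round(np.percentile(q[:,1],[0,2,98,100])*1000,1),'z',np.round(np.percentile(q[:,2],[2,98])*1000,1))
```

```text
rel2
-80 (35, 45) 940 xmax 19.1 | -80 (45, 50) 253 xmax 14.0 | -80 (55, 60) 213 xmax 13.6 | -80 (60, 70) 3259 xmax 14.3 | 
-70 (35, 45) 743 xmax 13.9 | -70 (45, 50) 740 xmax 15.6 | -70 (50, 55) 1348 xmax 15.1 | -70 (55, 60) 1532 xmax 13.8 | -70 (60, 70) 2749 xmax 15.2 | 
-60 (35, 45) 414 xmax 14.0 | -60 (45, 50) 498 xmax 15.1 | -60 (50, 55) 211 xmax 15.1 | -60 (55, 60) 147 xmax 13.6 | -60 (60, 70) 231 xmax 12.9 | 
-50 (35, 45) 918 xmax 13.0 | -50 (45, 50) 297 xmax 12.8 | -50 (50, 55) 130 xmax 11.9 | -50 (55, 60) 57 xmax 8.6 | 
-40 (35, 45) 887 xmax 12.2 | -40 (45, 50) 241 xmax 12.5 | -40 (50, 55) 151 xmax 12.0 | -40 (55, 60) 77 xmax 8.7 | 
-30 (35, 45) 696 xmax 12.5 | -30 (45, 50) 199 xmax 12.5 | -30 (50, 55) 122 xmax 11.5 | -30 (55, 60) 44 xmax 8.2 | 
-20 (35, 45) 321 xmax 12.1 | -20 (45, 50) 39 xmax 12.1 | 

rel3
-80 (35, 45) 929 xmax 19.0 | -80 (45, 50) 268 xmax 13.9 | -80 (55, 60) 195 xmax 13.4 | -80 (60, 70) 3289 xmax 14.1 | 
-70 (35, 45) 741 xmax 16.0 | -70 (45, 50) 721 xmax 15.4 | -70 (50, 55) 1352 xmax 15.7 | -70 (55, 60) 1544 xmax 13.8 | -70 (60, 70) 2755 xmax 15.2 | 
-60 (3
[... 740 characters left out ...]
 xmax 15.6 | -70 (55, 60) 1531 xmax 13.6 | -70 (60, 70) 2749 xmax 15.5 | 
-60 (35, 45) 417 xmax 13.4 | -60 (45, 50) 497 xmax 15.5 | -60 (50, 55) 216 xmax 15.7 | -60 (55, 60) 131 xmax 13.8 | -60 (60, 70) 226 xmax 13.3 | 
-50 (35, 45) 925 xmax 13.0 | -50 (45, 50) 309 xmax 12.9 | -50 (50, 55) 120 xmax 11.8 | -50 (55, 60) 56 xmax 8.7 | 
-40 (35, 45) 874 xmax 12.7 | -40 (45, 50) 238 xmax 12.7 | -40 (50, 55) 157 xmax 11.5 | -40 (55, 60) 70 xmax 8.8 | 
-30 (35, 45) 685 xmax 12.8 | -30 (45, 50) 206 xmax 12.6 | -30 (50, 55) 125 xmax 11.4 | -30 (55, 60) 39 xmax 8.2 | 
-20 (35, 45) 324 xmax 12.4 | -20 (45, 50) 38 xmax 12.4 | 

tab tool x [14.5 16.5 27.3 27.9] y [ 54.5  55.1  96.9 101.5] z [-58.1 -16.8]
```

The opening finger should clear the tab by about 2 mm (tab starts at tool x of about 15, finger reaches 13.8). To widen that I'll first let the clasped blank rise 2 mm toward its natural height, then open.

Run:
```python
from bl import *
c=CL[1]-.0047*uc
r.line_to([*c,.0368],feed=.02); st('up2')
release(1,-.0047); st('')
r.move_pose([.40,-.25,.33],R(168-360))
r.sleep(.3)
it=[shot('scene'),shot('side')]
for s,n in zip(it,('scene','side')): save('f_%s.png'%n,s[0]['pixels'],(800,600))
s=shot('wrist'); save('f_w.png',s[0]['pixels'],(800,600)); it.append(s)
for s in it:
  p,X=s;P=X.reshape(-1,3);P=P[np.isfinite(P[:,0])]
  for k in CL:
    d=P[:,:2]-CL[k];a,b=d@uc,d@vc
    m=(abs(a)<.1)&(abs(b)<.017)&(P[:,2]>.05)&(P[:,2]<.085)
    print(k,'n',m.sum(),np.round(np.percentile(P[m][:,2],[5,50,95])*1000,1),np.round(np.percentile(a[m],[.5,99.5])*1000,1))
import sys
from gg import meas
for s in it: meas(s)
st('')
```

```text
up2 t 75.08 pos [ 0.5551 -0.2077  0.0372] w 34.3 F [-0.6  0.3  6.2]
open t 75.62 pos [ 0.5549 -0.2078  0.0367] w 84.9 F [ 0.7 -0.3  0.4]
top z [66.5 67.7 75.1] a-range [-84.6  83.4] 5761
 t 76.64 pos [ 0.5543 -0.2078  0.1986] w 85.6 F [-0.5 -0.  -0.8]
1 n 216 [56.  66.6 76.3] [-86.1  83.8]
2 n 191 [57.1 66.7 77.1] [-86.   83.7]
3 n 175 [54.5 66.6 74.7] [-86.7  84. ]
1 n 777 [54.8 66.7 73.7] [-82.9  85.5]
2 n 983 [60.  66.7 74. ] [-83.2  85.2]
3 n 1296 [64.4 66.7 73.5] [-83.   85.4]
1 n 2188 [65.9 67.6 75.3] [-85.8  85. ]
2 n 2220 [65.7 67.5 74.8] [-86.   84.2]
3 n 2231 [59.1 67.5 73.5] [-86.1  81.8]
yel 58 [518.  552.8 566.8 570.  570.3] [31.7 86.6 94.7]
ptr 3 [565.6 565.7 566.1 566.2 566.2] [31.7 38.4 43.2]
red 3 [510.7 510.7 511.1 536.4 539.2] [23.  30.9 67.3]
yel 59 [561.2 561.7 566.8 571.9 572.3] [86.4 91.2 93.4]
ptr 0
red 19 [508.3 509.2 511.3 513.4 513.8] [18.6 26.9 33.3]
yel 656 [558.  558.8 559.5 566.7 570.2] [33.3 76.8 94.8]
ptr 70 [558.8 558.9 559.5 565.8 566.1] [33.3 40.3 44.8]
red 75 [506.7 506.9 509.2 512.4 512.8] [20.6 27.3 34.1]
 t 77.93 pos [ 0.4002 -0.2498  0.3297] w 85.5 F [ 0.7 -0.7 -0.4]
```

View pics/rel1.png

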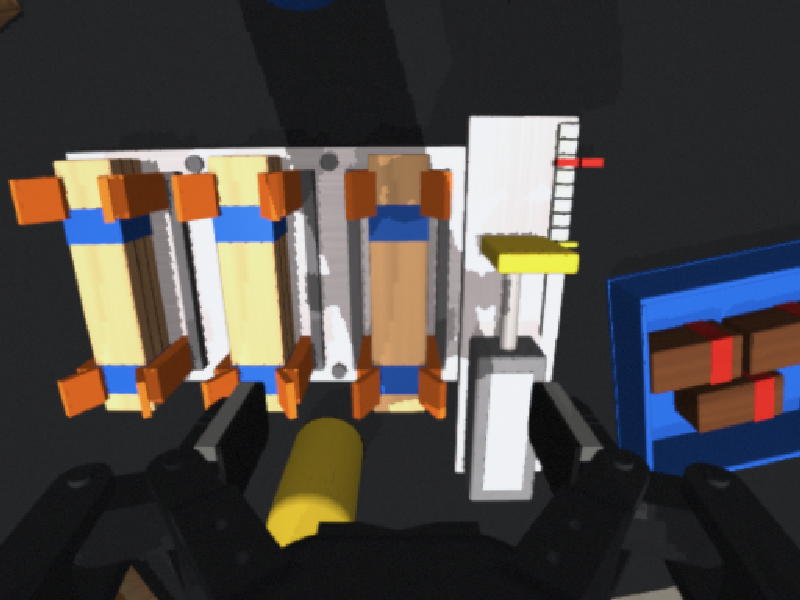

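View pics/f_scene.png

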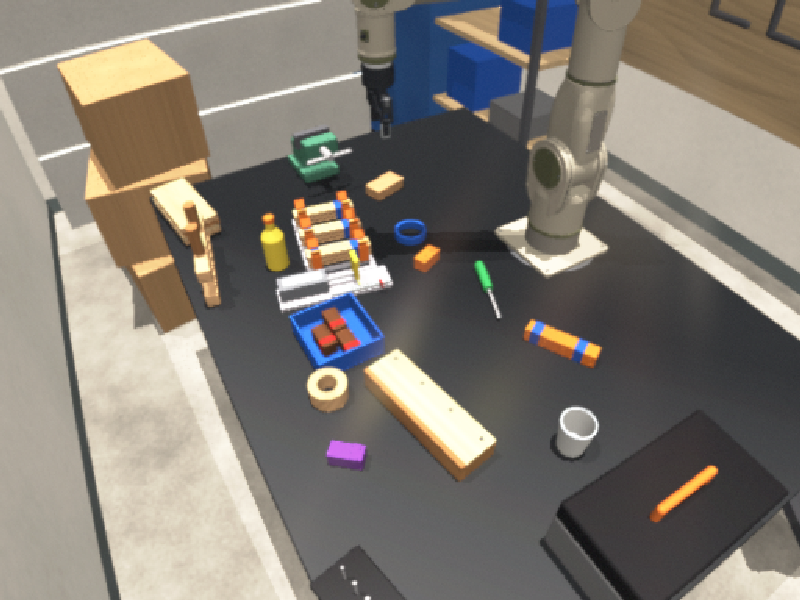

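View pics/f_side.png

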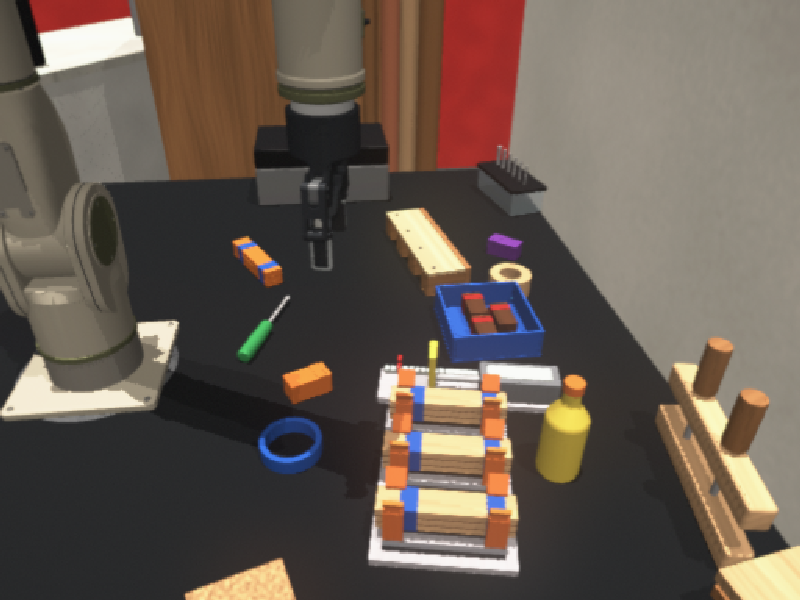

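The final pictures show all three blanks clasped in the clips at (323,210), (331,232) and (340,250). The three offcuts are in the tray at (335,330), the gauge is home and the rack is empty. Glue, tape, ring, cup, and the orange and purple pieces are where they started. Handing in.

Run:
```python
from cell import r
print(r.finish_job(), r.observe()['t'])
```

```text
the job is handed in; nothing more can be done
the job is handed in; nothing more can be done
```

The job is done and handed in at about 78 s of the 210 s allowed; no check failed.

- **Gauge:** I drew the tab out about 55 mm. The pointer measured 510.7 mm against about 510.5 mm for the mark (measured along the pull), held for about 2 s. I guided it home and released it, and it still reads home.
- **Offcuts:** All three are lying flat in the blue tray. One had been knocked aside (about 3 cm) before I picked it, so I found it again first.
- **Blanks:** All three were drawn from the rack and pressed into clips 3, 2 and 1, one in each. Each was held down more than 1 s, until the lips showed closed over it and the pad pushed back with about 5 N.
- **Last checks:**
  - All three blank tops stand at 67 mm, the clasped height, and are centred lengthwise to within about 2 mm.
  - The cameras differ by about 3 mm on the blanks' end positions, which is within calibration.
  - The gripper is empty and well clear, and the bystanders and look-alikes have not moved.
- **Close point:** At clip 1 the opening finger had only about 2 mm of estimated clearance to the gauge tab. I let the clasped blank rise 2 mm before opening. The forces stayed near zero on release and the gauge remained home.

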